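# Re-heel the shoe on the bench jack and clear away the scrap

## Robot

A 6-joint arm with a two-finger parallel gripper is mounted at the origin on the work surface. World frame = base frame: x ahead of the robot, y to its left, z up, the work surface at z = 0. Lengths are in m, angles in rad, forces in N, time in s.
With the tool pointing down it reaches from about 0.275 to 0.775 m from the base axis. Payload 14.6 kg.
Tool frame: the origin (TCP) lies between the finger pads; the fingertips stand 25 mm ahead of it and the grasp point (between the pads) lies 6 mm ahead of it; z points along the fingers, y is the line along which they close (so a half turn about z gives the same grasp; the last joint's range is limited). The gripper opens to 85 mm and grips with 20 to 120 N. Pads are 22 mm wide; open, the fingers measure 114 mm over their backs; the gripper's body (76 mm by 85 mm) begins 54 mm behind the grasp point. The pads swing forward as they close: fully open they stand 13 mm farther back than shut.
Start: joints at [-1.453, 0.263, -0.048, 1.259, 0, 1.415], TCP at [0.141, -0.506, 0.256] pointing down, gripper open.
Joint ranges: [-2.65, 2.65], [-0.89, 1.7], [-1.18, 1.37], [-2.13, 2.11], [-1.35, 1.29], [-3.14, 3.14]. Speed limits (rad/s): [1.89, 1.89, 2.57, 2.79, 3.14, 3.14].

## Interface

Orientations are given as a unit quaternion [x, y, z, w].
In Python, from rig import status, viewer, ticket gives the robot as it stands. The module is installed in compiled form; this text tells all that it offers.
- The arm moves only by the tool move_arm, never from a script. Its arguments are lists of equal length, an entry for each row: "linear": the shift along the world's x, y, z in units of 0.8 m (1.0 is 0.8 m), a list of three; "rotation": the turn, a rotation vector about the world's x, y, z in units of 30 degrees (1.0 is 30 degrees), a list of three; "jaw": the opening, from 0 (shut) to 1 (fully open). A call has exactly 5 rows; each row is the pose to reach, as a shift and turn from the pose commanded when the call began; what a row does not reach only later rows make up. A row lasts 1/8 s, in which the tool goes at most 62.5 mm and 10.7 degrees, less where a joint would pass 70% of its speed; a pose out of reach is approached as far as the arm can. A call with a number of a shift or a turn outside -1 to 1 is refused whole. A call with a gripper value outside its range is refused whole. The fingers move at their own pace and stop on an object; "newtons" is the grip in N (left out, the last holds). Time passes only in rows, so rows that repeat a pose let the fingers close, or fill a call up. It gives the time, the measured TCP pose, the force, the opening and the grip force at its end, in the units of the state.
- status.get_state(): the state, without advancing time (a new reading comes with each control period).
- viewer.camera(name): name is "scene" or "top" or "wrist"; returns (picture, depth): 400x640x3 uint8, blue, green, red; 400x640 float32, m along the optical axis (not along the pixel's ray), 0 where there is no reading.
- viewer.camera_model(name): a dict with "fx", "fy", "cx", "cy" (pixels), "D" ([k1, k2, p1, p2, k3] as OpenCV has them; the pictures are not rectified), "world_to_cam" (4x4, takes a point from world to camera coordinates). Camera axes: x right, y up, looking along -z (the intrinsics and any distortion apply to the point x, -y, -z); pixel columns grow to the right and rows downward; lengths in m; the calibration is good to about 2 mm. A picture is of the moment at which its call begins: read the wrist's pose just before it. camera_model takes no time and is no camera call; for the wrist camera it gives the pose at the moment of the call.
- ticket.finish_job(): hands the job in; it is judged then, once.
Trained networks look in the newest picture that a camera, given by its name, has taken for a name from the list of things; names that differ only in an ending like _2 or _b are one class to them, and where a whole thing is asked for, a point or a joint stands for the part that bears it (a point fixed in the world has none). Each returns a list of dicts, best first, with "conf" (0 to 1); they miss things now and then, are a little off and sometimes report something else, mostly with a low value. They report only what shows in the picture. A call takes as long as a camera call. They do not tell look-alikes from the thing itself.
- viewer.recognise(thing, camera): "centre" ([row, column] in pixels, amid what is visible of it).
- viewer.mark_of(thing, camera): "centre" ([row, column] in pixels: a listed point, or the origin of a listed thing).
The state is a dict: "clock": time; "joint_positions": joint angles; "dq": joint speeds; "effort": joint torques, N m; "eef_pos": TCP position; "eef_rot": TCP orientation; "contact_force": force on the tool from outside, world axes, zero at the start; "moment": the same for the moment, N m; "grip_width": finger opening in m; "grasp_force": force on a finger pad.
Only numpy, scipy, OpenCV 4.12 (cv2) and the standard library are available. Lean on these libraries where they do the work, as an engineer would, in place of code of your own. Each camera call takes 0.05 s, during which the arm holds its last target. There are 200 camera calls.

## Task

First lift the plunger of the jack, swing the head a quarter turn anticlockwise so that the shoe's heel comes round to your side, and let the plunger drop fully home; then dip the brush well into the cement pot, dab the middle of the bare heel with its tip and lay the brush back in its rest as it was; then lay the new rubber heel flat and square on the heel of the shoe, straight edge to the toe. At any time, put every old brown heel lying on the bench into the scrap bin, tip the heel tips out of the mug into the bin too, and stand the empty mug upright on the bench again. Leave the hammer, the polish tin and the thread spool alone.

Things in the scene. Friction and masses are not known exactly. Their poses are not given: they have to be found in the camera images.
- jack_head (a joint): Turn of the jack's head, rad, 0 at the start, growing anticlockwise from above. The wanted notch, heel round to the robot's side and toe away, is a quarter turn anticlockwise: 1.571 (other notches: 0, 3.142, -1.571). The head turns stiffly (0.15 N m) and stays where it is left; locked it has 0.02 rad of play. It carries a brown shoe, 280 mm long, sole up, and at the shoe's side the plunger.
- plunger (a joint): Lift of the sprung locking plunger, m: 0 fully home in a notch (under 0.003 counts as home). Its 12 mm pin sits 14.5 mm deep: lift it 15 to 20 mm (20 is the stop) and the head can be turned by the knob. Over the rim between notches the pin rides at about 0.014. The spring pushes down with 9 to 15 N and drives it home by itself into a notch within about 2 mm of it.
- plunger_knob (a point): Centre of the plunger's black round knob, 26 mm across, 27 mm tall, 147.5 mm above the bench when home. It rises with the plunger and goes round with the head, 103 mm from its axis. Below it are an 11 mm stem and, from 25 mm under the knob's centre down, a steel barrel 28 mm across. The shoe's side is about 70 mm from the knob's centre.
- jack: Iron bench jack: foot 190 mm across, fixed index plate 236 mm across, its rim 74 mm high. Origin: on the head's turning axis at bench height; yaw within 0.35 rad of the robot's frame. At the start the toe points along its -y (reaching 205 mm from the axis) and the plunger stands on its -x side, towards the robot; after the quarter turn the toe points along +x and the plunger is on the -y side.
- heel_top (a point): Centre of the bare top of the shoe's stacked leather heel, 195 mm above the bench, facing up: a D 60 mm long, 54 mm wide, 20 mm thick, straight edge towards the toe. The frame turns with the head: x to the toe, z up. Once swung it is 43 mm from the jack's axis, on the robot's side. The sole's forepart is about as high.
- heel_edge (a point): Middle of the straight (toe-side) edge of the heel's top, 30 mm from heel_top.
- brush: Round cement brush, 200 mm long, handle 16 mm thick, lying in its rest at the start. Origin: on its axis at the grip point, midway between the rest's two cheeks. x points to the bristles; the handle reaches 88 mm behind the origin, the bristle head (19 mm thick) begins 55 mm before it.
- brush_tip (a point): Tip of the bristles, 112 mm from the brush's origin along its x. The bristles are modelled as stiff.
- brush_rest: Fixed steel brush rest, base 125 x 64 x 10 mm, with two upright cheeks 6 mm thick at x = -48 and +48 mm, each with an open slot 24 mm wide, its floor 55 mm and its top 77 mm above the bench. The brush lies in both slots along the rest's x, bristles to +x, its axis 63 mm above the bench, origin over the rest's (within 35 mm). Origin: centre of the underside.
- pot: Open steel cement pot, fixed, 92 mm across at the rim, 60 mm high, wall 3 mm, floor 4 mm. Origin: centre of the underside.
- new_heel: The new rubber heel: all black, D-shaped, 64 mm long (x), 58 mm wide (y), 16 mm thick, the thinnest of the heels about, lying flat on the bench between the brush rest and the jack. Origin: its middle, at half its thickness; x points to the straight edge. Either face may go down. It is 2 mm bigger all round than the shoe's heel.
- new_edge (a point): Middle of the straight edge of the new rubber heel, at half its thickness, 32 mm from its origin along x.
- mug: White enamel mug, 100 mm across the foot, 110 mm at the rim, 100 mm high, wall 3 mm, 2 to 4 worn heel tips in it. Origin: centre of the underside; z up. Handle: a flat upright strap on the -x side, towards the robot, 14 mm wide (y), 9 mm thick, 66 mm tall, centred 91 mm from the mug's axis and 55 mm above its foot, 34 mm clear of the wall. The tips slide out with the mouth 25 degrees below level.
- bin: Fixed grey open scrap bin, 210 mm (x) by 150 mm (y), 85 mm high, wall 5 mm. Origin: centre of the underside.
- old0: Old heel pulled off a shoe, brown leather layers on a worn black rubber face, brown side up, D-shaped, 64 mm long (x, to the straight edge), 56 mm wide (y), 26 mm thick, lying on the bench; one to three of them are there. Origin: centre of the underside.
- old1: Old heel pulled off a shoe, brown leather layers on a worn black rubber face, brown side up, D-shaped, 64 mm long (x, to the straight edge), 56 mm wide (y), 26 mm thick, lying on the bench; one to three of them are there. Origin: centre of the underside.
- old2: Old heel pulled off a shoe, brown leather layers on a worn black rubber face, brown side up, D-shaped, 64 mm long (x, to the straight edge), 56 mm wide (y), 26 mm thick, lying on the bench; one to three of them are there. Origin: centre of the underside.
- tip0: Worn heel tip, a dark block 27 x 31 x 42 mm, loose in the mug at the start; two to four of them are there. Origin: centre of one end face.
- tip1: Worn heel tip, a dark block 27 x 31 x 42 mm, loose in the mug at the start; two to four of them are there. Origin: centre of one end face.
- tip2: Worn heel tip, a dark block 27 x 31 x 42 mm, loose in the mug at the start; two to four of them are there. Origin: centre of one end face.
- tip3: Worn heel tip, a dark block 27 x 31 x 42 mm, loose in the mug at the start; two to four of them are there. Origin: centre of one end face.
- hammer: Hammer, 260 mm, lying at the far right. Leave alone.
- polish: Flat polish tin, 72 mm across, at the far left. Leave alone.
- spool: Thread spool, 60 mm tall, at the far right. Leave alone.
There are look-alikes about, which are no part of the job. Of the things like the brush, leave any that is yellow; of the rest the larger one is meant.

How it is judged:
On the way, in this order (a step that is already met when the one before it is completed fails the run):
1. the jack's head stands a quarter turn on, with the plunger fully home in that notch (value of joint jack_head between 1.53 and 1.61 rad and value of joint plunger below 0.003 m), for 0.2 s.
2. the brush tip is dipped in the cement pot, at least 15 mm below the rim (horizontal distance between brush_tip and pot below 0.043 m and z of brush_tip in the frame of pot between 0 and 0.045 m), for 0.1 s.
3. the brush tip touches the bare heel near its middle, the head still locked (all of step 1 and x of brush_tip in the frame of heel_top between -0.022 and 0.022 m and y of brush_tip in the frame of heel_top between -0.02 and 0.02 m and z of brush_tip in the frame of heel_top below 0.012 m and contact force between brush and jack above 0.3 N), for 0.1 s.
4. the new rubber heel lies flat and square on the heel, let go (horizontal distance between new_heel and heel_top below 0.008 m and horizontal distance between new_edge and heel_edge below 0.011 m and z of new_heel in the frame of heel_top between 0.005 and 0.011 m and contact force between the fingers and new_heel below 0.1 N), for 0.2 s.
At the end, for the whole second after the job is handed in: Head in the wanted notch (0.04 rad), plunger home (3 mm); new heel flat on the heel (centre within 8 mm, straight edges within 11 mm); brush back in both slots of its rest; mug upright on the bench; every old heel and tip in the bin; all released and at rest (all of step 1 and horizontal distance between new_heel and heel_top below 0.008 m and horizontal distance between new_edge and heel_edge below 0.011 m and z of new_heel in the frame of heel_top between 0.005 and 0.011 m and linear speed of each of new_heel, mug below 0.02 m/s and x of brush in the frame of brush_rest between -0.035 and 0.035 m and y of brush in the frame of brush_rest between -0.01 and 0.01 m and z of brush in the frame of brush_rest between 0.055 and 0.072 m and linear speed of each of brush, old0, old1, old2, tip0, tip1, tip2, tip3 below 0.03 m/s and x of brush_tip in the frame of brush_rest between 0.07 and 0.15 m and angle between mug's own z axis and vertical below 0.08 rad and height (world z) of mug between -0.01 and 0.004 m and x of old0 in the frame of bin between -0.105 and 0.105 m and y of old0 in the frame of bin between -0.075 and 0.075 m and z of each of old0, old1, old2, tip0, tip1, tip2, tip3 in the frame of bin below 0.11 m and x of old1 in the frame of bin between -0.105 and 0.105 m and y of old1 in the frame of bin between -0.075 and 0.075 m and x of old2 in the frame of bin between -0.105 and 0.105 m and y of old2 in the frame of bin between -0.075 and 0.075 m and x of tip0 in the frame of bin between -0.105 and 0.105 m and y of tip0 in the frame of bin between -0.075 and 0.075 m and x of tip1 in the frame of bin between -0.105 and 0.105 m and y of tip1 in the frame of bin between -0.075 and 0.075 m and x of tip2 in the frame of bin between -0.105 and 0.105 m and y of tip2 in the frame of bin between -0.075 and 0.075 m and x of tip3 in the frame of bin between -0.105 and 0.105 m and y of tip3 in the frame of bin between -0.075 and 0.075 m); the robot touches nothing.
It fails at once if the hammer is disturbed (moved more than 30 mm) (distance of hammer from where it was at the start of the episode above 0.03 m).
It fails at once if the polish tin is disturbed (moved more than 30 mm) (distance of polish from where it was at the start of the episode above 0.03 m).
It fails at once if the thread spool is disturbed (moved more than 30 mm) (distance of spool from where it was at the start of the episode above 0.03 m).
Of old0, old1, old2 only 1 to 3 are there at a start; the rules pass over those that are not, and their reading is None.
Of tip0, tip1, tip2, tip3 only 2 to 4 are there at a start; the rules pass over those that are not, and their reading is None.
At some moment in a run one of old0, old1, old2 may be knocked a few centimetres aside while the robot is not near it.
It also fails if it takes over 210 s, if anything falls off the work surface, if the arm or the gripper's body presses on something with over 40 N, if the wrist force passes 120 N, or if a joint passes its speed limit or range.

## Working session

There is one attempt and no reset: what is moved stays moved. The work goes in short steps, Python scripts to look and compute and a tool call to move; the robot and the scene stay as the last step left them, time stands still between calls to the robot, and variables do not carry over. Pictures are saved under pics/ and viewed, at most 14 in all, crops included, and the job is handed in when it is done.

Besides the shell and the picture viewer there is one more tool, called after ">>>" in YAML: its name, and indented under it one key for each argument. move_arm: Moves the arm, as the interface text tells. Shifts and turns lie within -1 to 1; 1 stands for 0.8 m of shift or 30 degrees of turn. Its arguments: {"type":"object","properties":{"linear":{"type":"array"},"rotation":{"type":"array"},"jaw":{"type":"array"},"newtons":{"type":"number"}},"required":["linear","rotation","jaw"]}

```bash
mkdir -p pics
cat > h.py <<'E'
import numpy as np, cv2
from scipy.spatial.transform import Rotation as R
from rig import status, viewer, ticket
def px2w(cam, pts, z=None, depth=None, M=None):
    m=M or viewer.camera_model(cam)
    K=np.array([[m['fx'],0,m['cx']],[0,m['fy'],m['cy']],[0,0,1.]])
    T=np.linalg.inv(np.array(m['world_to_cam']))
    out=[]
    for r,c in pts:
        u=cv2.undistortPoints(np.array([[[c,r]]],float),K,np.array(m['D'],float))[0,0]
        d=np.array([u[0],-u[1],-1.]); o=T[:3,3]; dw=T[:3,:3]@d
        if z is None:
            s=depth[int(round(r)),int(round(c))]
        else: s=(z-o[2])/dw[2]
        out.append(o+s*dw)
    return np.array(out)
def w2px(cam,P,M=None):
    m=M or viewer.camera_model(cam)
    K=np.array([[m['fx'],0,m['cx']],[0,m['fy'],m['cy']],[0,0,1.]])
    T=np.array(m['world_to_cam']); p=(T[:3,:3]@np.atleast_2d(P).T).T+T[:3,3]
    p=p*[1,-1,-1]
    q=cv2.projectPoints(p,np.zeros(3),np.zeros(3),K,np.array(m['D'],float))[0][:,0]
    return q[:,::-1]
def cloud(cam,depth,M=None):
    m=M or viewer.camera_model(cam)
    K=np.array([[m['fx'],0,m['cx']],[0,m['fy'],m['cy']],[0,0,1.]])
    T=np.linalg.inv(np.array(m['world_to_cam']))
    c,r=np.meshgrid(np.arange(640.),np.arange(400.))
    u=cv2.undistortPoints(np.stack([c,r],-1).reshape(-1,1,2),K,np.array(m['D'],float)).reshape(400,640,2)
    d=np.dstack([u[...,0],-u[...,1],-np.ones((400,640))])*depth[...,None]
    return d@T[:3,:3].T+T[:3,3]
def st():
    s=status.get_state(); 
    print('t',round(s['clock'],2),'p',np.round(s['eef_pos'],4),'q',np.round(s['eef_rot'],3),'F',np.round(s['contact_force'],1),'w',round(s['grip_width'],4),'g',round(s['grasp_force'],1)); return s
E
cat > a.py <<'E'
from h import *
for cam in ['top','scene']:
    im,d=viewer.camera(cam); cv2.imwrite(f'pics/{cam}0.png',im); np.save(f'{cam}0.npy',d)
    print(cam, {k:np.round(v,3).tolist() for k,v in viewer.camera_model(cam).items()} if cam=='top' else '')
    for n in ['plunger_knob','jack','heel_top','heel_edge','brush','brush_tip','brush_rest','pot','new_heel','new_edge','mug','bin','old0','tip0','hammer','polish','spool']:
        r=viewer.mark_of(n,cam)
        zz=dict(plunger_knob=.1475,heel_top=.195,heel_edge=.195,brush=.063,brush_tip=.063,new_heel=.008,new_edge=.008,mug=0.0,jack=0,tip0=.03).get(n,0)
        print(n,[(np.round(x['centre']).tolist(),round(x['conf'],2),np.round(px2w(cam,[x['centre']],z=zz)[0][:2],3).tolist()) for x in r[:5]])
E
python3 a.py
```

```text
top {'fx': 431.495, 'fy': 431.495, 'cx': 316.47, 'cy': 201.605, 'D': [0.035, 0.0, 0.0, 0.0, 0.0], 'world_to_cam': [[-0.01, -1.0, 0.006, 0.014], [0.991, -0.009, 0.134, -0.495], [-0.134, 0.007, 0.991, -1.427], [0.0, 0.0, 0.0, 1.0]]}
plunger_knob [([176.0, 309.0], 0.63, [0.56, 0.033])]
jack [([157.0, 316.0], 0.83, [0.657, 0.01]), ([215.0, 437.0], 0.65, [0.449, -0.404])]
heel_top [([140.0, 300.0], 0.7, [0.663, 0.06])]
heel_edge [([183.0, 391.0], 0.66, [0.529, -0.214]), ([144.0, 307.0], 0.63, [0.653, 0.038])]
brush [([285.0, 206.0], 0.76, [0.223, 0.368]), ([223.0, 216.0], 0.72, [0.422, 0.34]), ([239.0, 172.0], 0.66, [0.371, 0.479])]
brush_tip [([260.0, 169.0], 0.69, [0.305, 0.488]), ([282.0, 240.0], 0.66, [0.233, 0.26])]
brush_rest [([223.0, 222.0], 0.61, [0.429, 0.332]), ([224.0, 301.0], 0.45, [0.421, 0.062])]
pot [([168.0, 238.0], 0.63, [0.621, 0.281])]
new_heel [([209.0, 262.0], 0.74, [0.475, 0.196])]
new_edge [([200.0, 261.0], 0.6, [0.505, 0.199])]
mug [([188.0, 384.0], 0.61, [0.546, -0.227])]
bin [([215.0, 435.0], 0.64, [0.451, -0.399])]
old0 [([225.0, 301.0], 0.78, [0.42, 0.063])]
t
[... 921 characters left out ...]
0], 0.83, [0.431, 0.325])]
pot [([294.0, 333.0], 0.65, [0.62, 0.286]), ([174.0, 208.0], 0.32, [0.674, -0.399])]
new_heel [([250.0, 351.0], 0.69, [0.468, 0.202])]
new_edge [([258.0, 340.0], 0.69, [0.517, 0.201])]
mug [([185.0, 264.0], 0.66, [0.531, -0.221]), ([243.0, 275.0], 0.56, [0.653, 0.016]), ([215.0, 209.0], 0.43, [0.77, -0.228])]
bin [([150.0, 258.0], 0.64, [0.448, -0.388])]
old0 [([220.0, 336.0], 0.69, [0.423, 0.068])]
tip0 [([171.0, 209.0], 0.64, [0.672, -0.384])]
hammer [([218.0, 209.0], 0.7, [0.777, -0.215])]
polish [([336.0, 326.0], 0.79, [0.728, 0.382])]
spool [([171.0, 208.0], 0.77, [0.663, -0.411]), ([258.0, 341.0], 0.36, [0.513, 0.203]), ([333.0, 326.0], 0.16, [0.723, 0.373])]
```

```bash
python3 -c "
import cv2
im=cv2.imread('pics/top0.png')[90:320,130:500]
cv2.imwrite('pics/topc.png',cv2.resize(im,(800,497),interpolation=cv2.INTER_CUBIC))
im=cv2.imread('pics/scene0.png')[130:350,180:480]
cv2.imwrite('pics/scenec.png',cv2.resize(im,(800,586),interpolation=cv2.INTER_CUBIC))"
```

```text
(no output)
```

View pics/topc.png

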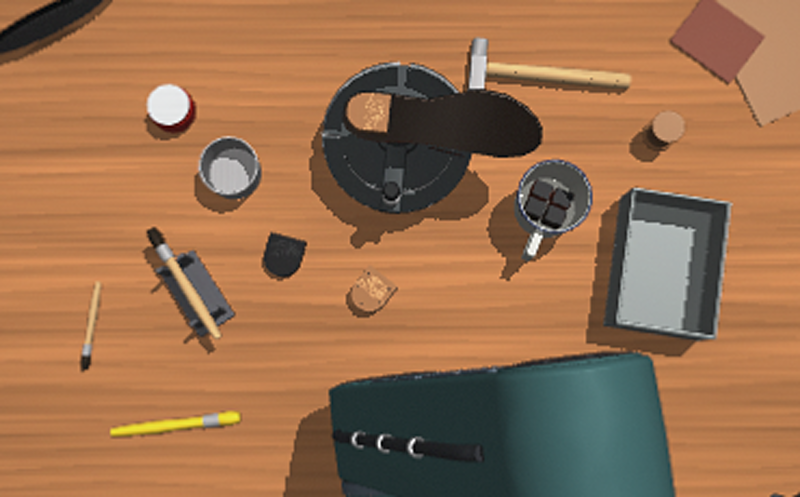

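View pics/scenec.png

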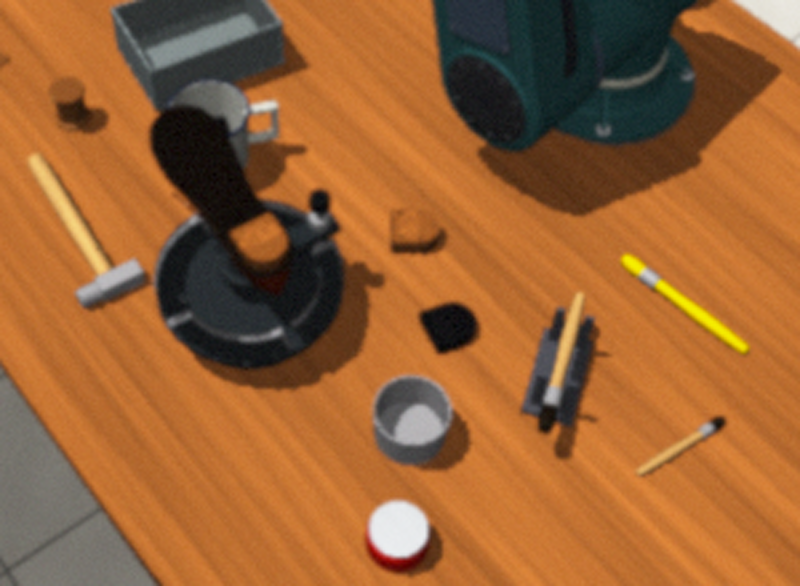

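The pictures show one old heel at crop (372,292), the new heel at (285,255), the larger brush in its rest at (185,285) and the mug at (553,197) with about 4 tips. Two decoy brushes, yellow and small, lie to the left. I'll refine the positions from depth next.

```bash
cat > b.py <<'E'
from h import *
from scipy.optimize import least_squares
def fitc(P,r0=None):
    f=lambda v:np.hypot(P[:,0]-v[0],P[:,1]-v[1])-v[2]
    return least_squares(f,[*P.mean(0)[:2],r0 or .05],loss='soft_l1',f_scale=.002).x
d=np.load('top0.npy'); C=cloud('top',d); X,Y,Z=C[...,0],C[...,1],C[...,2]
def sel(c,r,z0,z1): return C[(np.hypot(X-c[0],Y-c[1])<r)&(Z>z0)&(Z<z1)]
k=sel((.56,.033),.03,.145,.18); print('knob',len(k),k.mean(0),np.median(k[:,2]))
# plate rim outer
p=sel((.655,.015),.16,.06,.085); from scipy.spatial import ConvexHull
h=p[ConvexHull(p[:,:2]).vertices]; print('plate',fitc(h,.118), np.median(p[:,2]))
h=sel((.66,.06),.045,.185,.21); print('heel',len(h),h.mean(0))
for n,c,r,z0,z1 in [('newheel',(.475,.198),.06,.009,.03),('old',(.42,.063),.06,.015,.04)]:
    p=sel(c,r,z0,z1); rc=cv2.minAreaRect((p[:,:2]*1000).astype(np.float32)); print(n,len(p),p.mean(0),rc)
p=sel((.62,.285),.07,.045,.075); h=p[ConvexHull(p[:,:2]).vertices]; print('pot',fitc(h,.046))
p=sel((.54,-.225),.07,.09,.115); h=p[ConvexHull(p[:,:2]).vertices]; print('mug',fitc(h,.055))
p=sel((.54-.09,-.225),.08,.06,.095); print('handle',len(p),p.mean(0) if len(p) else '')
p=sel((.45,-.4),.2,.07,.1); print('bin',cv2.minAreaRect((p[:,:2]*1000).astype(np.float32)))
p=sel((.42,.34),.16,.058,.09); print('brush',len(p),p.mean(0)); 
l=cv2.fitLine((p[:,:2]).astype(np.float32),cv2.DIST_HUBER,0,.01,.01).ravel(); print(l); t=(p[:,:2]-l[2:])@l[:2]; print(t.min(),t.max(), l[2:]+l[:2]*t.min(),l[2:]+l[:2]*t.max())
s=st(); print(R.from_quat(s['eef_rot']).as_matrix().round(3))
E
python3 b.py
```

```text
knob 58 [0.55286507 0.0278977  0.15926641] 0.16034177735309807
plate [0.6577028  0.01789524 0.1171661 ] 0.06193696206936106
heel 322 [0.65989421 0.05741588 0.19456285]
newheel 289 [0.4795903  0.19957528 0.01598448] ((473.846923828125, 187.91461181640625), (85.98564910888672, 63.80384826660156), 75.50299835205078)
old 287 [0.42088184 0.05971332 0.02589235] ((419.07049560546875, 61.51029968261719), (56.488548278808594, 62.638092041015625), 52.25129318237305)
pot [0.614114   0.28046225 0.045376  ]
mug [ 0.55351377 -0.21735103  0.05567807]
handle 70 [ 0.4885129  -0.19051452  0.08429778]
bin ((464.8824462890625, -341.1912536621094), (267.31915283203125, 212.64239501953125), 79.19795227050781)
brush 370 [0.4333537  0.34195625 0.06976721]
[0.8420939  0.5393309  0.4551136  0.35657102]
-0.12670037594696187 0.07007742275830899 [0.34841998 0.28823759] [0.51412536 0.39436594]
t 1.8 p [ 0.1414 -0.5056  0.2563] q [0.991 0.136 0.    0.   ] F [-0.5 -0.2 -0.8] w 0.0855 g 0.0
[[ 0.963  0.269  0.   ]
 [ 0.269 -0.963 -0.   ]
 [ 0.     0.    -1.   ]]
```

>>> move_arm:
  linear:
    - [0.04,0.06,0.1]
    - [0.1,0.15,0.19]
    - [0.18,0.27,0.19]
    - [0.24,0.36,0.19]
    - [0.3,0.44,0.19]
  rotation:
    - [0,0,0]
    - [0,0,0]
    - [0,0,0]
    - [0,0,0]
    - [0,0,0]
  jaw: [1,1,1,1,1]
  newtons: 40

```text
clock: 2.42
eef_pos: [0.29, -0.2843, 0.3893]
eef_rot: [0.991, 0.136, 0.0, 0.0]
contact_force: [0.4, -1.1, -0.1]
grip_width: 0.0854
grasp_force: 0.0
```

```bash
python3 -c "
from h import *
s=st();print(np.round(s['joint_positions'],3), R.from_quat(s['eef_rot']).as_matrix().round(2)[:,1])"
```

```text
t 2.42 p [ 0.29   -0.2843  0.3893] q [0.991 0.136 0.    0.   ] F [ 0.4 -1.1 -0.1] w 0.0854 g 0.0
[-0.977  0.047  0.042  1.564  0.     1.893] [ 0.27 -0.96  0.  ]
```

>>> move_arm:
  linear:
    - [0.05,0.08,0.01]
    - [0.1,0.16,0.01]
    - [0.14,0.23,0.01]
    - [0.19,0.31,0.01]
    - [0.23,0.38,0.01]
  rotation:
    - [0,0,0]
    - [0,0,0]
    - [0,0,0]
    - [0,0,0]
    - [0,0,0]
  jaw: [1,1,1,1,1]

```text
clock: 3.05
eef_pos: [0.4522, -0.0171, 0.3968]
eef_rot: [0.991, 0.136, 0.0, 0.0]
contact_force: [0.8, -1.1, 0.7]
grip_width: 0.0856
grasp_force: 0.0
```

```bash
cat > c.py <<'E'
from h import *
s=st();print(np.round(s['joint_positions'],3))
m=viewer.camera_model('wrist'); im,d=viewer.camera('wrist'); cv2.imwrite('pics/w1.png',im); np.save('w1.npy',d)
T=np.linalg.inv(np.array(m['world_to_cam'])); print('cam',T.round(3),m['fx'])
for n,z in [('plunger_knob',.1475),('heel_top',.195),('heel_edge',.195),('jack',0),('old0',0),('new_heel',.008),('new_edge',.008),('plunger',.1)]:
    print(n,[(np.round(x['centre']).tolist(),round(x['conf'],2),np.round(px2w('wrist',[x['centre']],z=z)[0][:2],3).tolist()) for x in viewer.mark_of(n,'wrist')[:4]])
im,d=viewer.camera('top'); cv2.imwrite('pics/top1.png',im); np.save('top1.npy',d)
print('old top',[(np.round(x['centre']).tolist(),round(x['conf'],2),np.round(px2w('top',[x['centre']],z=0)[0][:2],3).tolist()) for x in viewer.mark_of('old0','top')[:4]])
E
python3 c.py
```

```text
t 3.05 p [ 0.4522 -0.0171  0.3968] q [0.991 0.136 0.    0.   ] F [ 0.8 -1.1  0.7] w 0.0856 g 0.0
[-0.218  0.132  0.159  1.597 -0.     2.651]
cam [[ 0.27   0.928  0.258  0.517]
 [-0.963  0.26   0.072 -0.   ]
 [-0.    -0.268  0.963  0.512]
 [ 0.     0.     0.     1.   ]] 321.7204331651862
plunger_knob [([66.0, 307.0], 0.89, [0.555, 0.028])]
heel_top [([156.0, 269.0], 0.33, [0.458, 0.037]), ([66.0, 304.0], 0.27, [0.548, 0.025])]
heel_edge []
jack [([6.0, 337.0], 0.81, [0.657, 0.013])]
old0 [([156.0, 270.0], 0.8, [0.421, 0.054])]
new_heel [([99.0, 182.0], 0.63, [0.472, 0.201]), ([156.0, 270.0], 0.51, [0.423, 0.053])]
new_edge [([76.0, 193.0], 0.57, [0.509, 0.19])]Traceback (most recent call last):
  File "c.py", line 6, in <module>
    print(n,[(np.round(x['centre']).tolist(),round(x['conf'],2),np.round(px2w('wrist',[x['centre']],z=z)[0][:2],3).tolist()) for x in viewer.mark_of(n,'wrist')[:4]])
                                                                                                                                      ~~~~~~~~~~~~~~^^^^^^^^^^^
ValueError: it knows: bin, brush, brush_rest, brush_tip, hammer, heel_edge, heel_top, jack, mug, new_edge, new_heel, old, plunger_knob, polish, pot, spool, tip
```

View pics/w1.png

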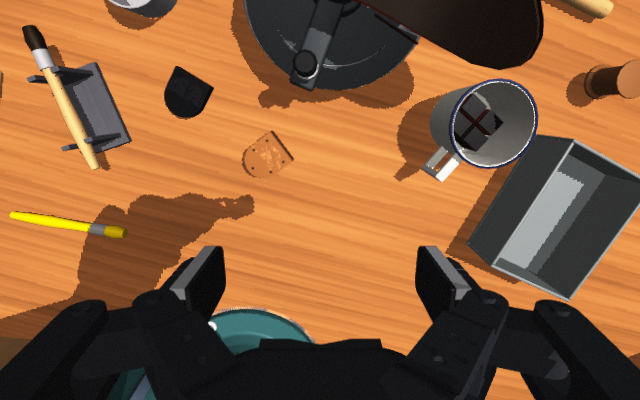

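>>> move_arm:
  linear:
    - [0.06,0.03,-0.06]
    - [0.129,0.056,-0.14]
    - [0.129,0.056,-0.21]
    - [0.129,0.056,-0.23]
    - [0.129,0.056,-0.23]
  rotation:
    - [0,0,0]
    - [0,0,0]
    - [0,0,0]
    - [0,0,0]
    - [0,0,0]
  jaw: [1,1,1,1,1]

```text
clock: 4.08
eef_pos: [0.5535, 0.0246, 0.2108]
eef_rot: [0.991, 0.135, -0.002, -0.0]
contact_force: [0.8, -0.0, 0.8]
grip_width: 0.0858
grasp_force: 0.0
```

```bash
cat > d.py <<'E'
from h import *
s=st();print(np.round(s['joint_positions'],3))
im,d=viewer.camera('top'); cv2.imwrite('pics/top1.png',im); np.save('top1.npy',d)
print('old top',[(np.round(x['centre']).tolist(),round(x['conf'],2),np.round(px2w('top',[x['centre']],z=0)[0][:2],3).tolist()) for x in viewer.mark_of('old0','top')[:4]])
im,d=viewer.camera('wrist'); cv2.imwrite('pics/w2.png',im)
print('knob',[(np.round(x['centre']).tolist(),round(x['conf'],2),np.round(px2w('wrist',[x['centre']],z=.1475)[0][:2],3).tolist()) for x in viewer.mark_of('plunger_knob','wrist')[:4]])
E
python3 d.py
```

```text
t 4.08 p [0.5535 0.0246 0.2108] q [ 0.991  0.135 -0.002 -0.   ] F [ 0.8 -0.   0.8] w 0.0858 g 0.0
[-0.103  0.333 -0.071  1.171 -0.     2.768]
old top []
knob [([219.0, 315.0], 0.76, [0.557, 0.028]), ([172.0, 153.0], 0.27, [0.56, 0.126])]
```

View pics/top1.png

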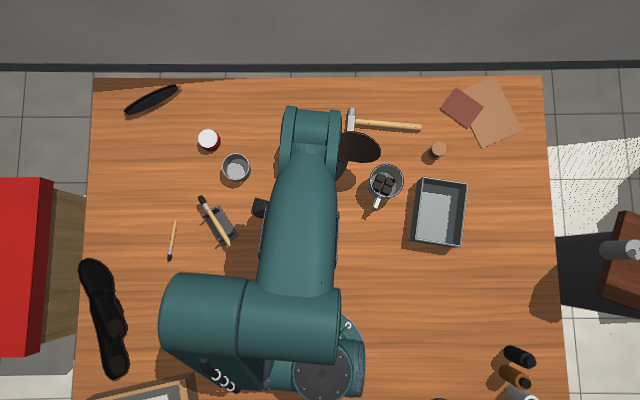

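The top view shows no old heels in the area that was hidden before, so there is only one. Now I'll grip the knob.

>>> move_arm:
  linear:
    - [0.003,0.004,-0.03]
    - [0.003,0.004,-0.06]
    - [0.003,0.004,-0.072]
    - [0.003,0.004,-0.072]
    - [0.003,0.004,-0.072]
  rotation:
    - [0,0,0]
    - [0,0,0]
    - [0,0,0]
    - [0,0,0]
    - [0,0,0]
  jaw: [1,1,1,0.6,0.2]

```text
clock: 4.9
eef_pos: [0.5576, 0.0287, 0.1562]
eef_rot: [0.991, 0.136, 0.001, 0.0]
contact_force: [-0.3, 0.8, -0.9]
grip_width: 0.0515
grasp_force: 0.0
```

>>> move_arm:
  linear:
    - [0,0,0]
    - [0,0,0]
    - [0,0,0]
    - [0,0,0]
    - [0,0,0]
  rotation:
    - [0,0,0]
    - [0,0,0]
    - [0,0,0]
    - [0,0,0]
    - [0,0,0]
  jaw: [0,0,0,0,0]
  newtons: 70

```text
clock: 5.52
eef_pos: [0.5574, 0.0288, 0.1559]
eef_rot: [0.991, 0.136, 0.001, 0.0]
contact_force: [-2.8, 0.7, 7.5]
grip_width: 0.024
grasp_force: 68.2
```

>>> move_arm:
  linear:
    - [0,0,0.006]
    - [0,0,0.012]
    - [0,0,0.018]
    - [0,0,0.0225]
    - [0,0,0.0225]
  rotation:
    - [0,0,0]
    - [0,0,0]
    - [0,0,0]
    - [0,0,0]
    - [0,0,0]
  jaw: [0,0,0,0,0]

```text
clock: 6.15
eef_pos: [0.5572, 0.0288, 0.1728]
eef_rot: [0.991, 0.136, -0.0, -0.0]
contact_force: [6.2, 0.4, -14.9]
grip_width: 0.0242
grasp_force: 69.3
```

```bash
python3 -c "
from h import *
s=st()
ax=np.array([.6575,.017]); k=s['eef_pos'][:2]-ax
print(np.hypot(*k),np.degrees(np.arctan2(k[1],k[0])))
for a in range(6,97,6):
    print(a,np.round((R.from_euler('z',a,degrees=True).as_matrix()[:2,:2]@k-k)/.8,4))
"
```

```text
t 6.15 p [0.5572 0.0288 0.1728] q [ 0.991  0.136 -0.    -0.   ] F [  6.2   0.4 -14.9] w 0.0242 g 69.3
0.101004931487971 173.26894434737773
6 [-0.0009 -0.0132]
12 [-0.0003 -0.0264]
18 [ 0.0016 -0.0395]
24 [ 0.0048 -0.0523]
30 [ 0.0094 -0.0647]
36 [ 0.0152 -0.0765]
42 [ 0.0223 -0.0877]
48 [ 0.0305 -0.0981]
54 [ 0.0397 -0.1075]
60 [ 0.0499 -0.116 ]
66 [ 0.0609 -0.1233]
72 [ 0.0726 -0.1295]
78 [ 0.0848 -0.1344]
84 [ 0.0976 -0.138 ]
90 [ 0.1106 -0.1402]
96 [ 0.1238 -0.141 ]
```

>>> move_arm:
  linear:
    - [-0.001,-0.013,0]
    - [0,-0.0265,0]
    - [0.0015,-0.0395,0]
    - [0.005,-0.0525,0]
    - [0.0095,-0.065,0]
  rotation:
    - [0,0,0.2]
    - [0,0,0.4]
    - [0,0,0.6]
    - [0,0,0.8]
    - [0,0,1]
  jaw: [0,0,0,0,0]

```text
clock: 6.78
eef_pos: [0.5651, -0.0231, 0.1726]
eef_rot: [0.921, 0.389, 0.0, -0.001]
contact_force: [9.5, 4.8, -15.2]
grip_width: 0.0244
grasp_force: 69.8
```

```bash
python3 -c "
from h import *
s=st()
ax=np.array([.6575,.017]); k=s['eef_pos'][:2]-ax
print(np.hypot(*k),np.degrees(np.arctan2(k[1],k[0])))"
```

```text
t 6.78 p [ 0.5651 -0.0231  0.1726] q [ 0.921  0.389  0.    -0.001] F [  9.5   4.8 -15.2] w 0.0244 g 69.8
0.10071903148891967 -156.53835468345338
```

>>> move_arm:
  linear:
    - [0.006,-0.012,0]
    - [0.013,-0.023,0]
    - [0.021,-0.0335,0]
    - [0.0305,-0.043,0]
    - [0.0405,-0.0515,0]
  rotation:
    - [0,0,0.2]
    - [0,0,0.4]
    - [0,0,0.6]
    - [0,0,0.8]
    - [0,0,1]
  jaw: [0,0,0,0,0]

```text
clock: 7.4
eef_pos: [0.5975, -0.0639, 0.1724]
eef_rot: [0.789, 0.614, 0.0, -0.001]
contact_force: [8.4, 7.1, -15.3]
grip_width: 0.0239
grasp_force: 69.8
```

>>> move_arm:
  linear:
    - [0.011,-0.0075,0]
    - [0.0225,-0.0135,0]
    - [0.035,-0.0185,0]
    - [0.0475,-0.022,0]
    - [0.0605,-0.0245,0]
  rotation:
    - [0,0,0.2]
    - [0,0,0.4]
    - [0,0,0.6]
    - [0,0,0.8]
    - [0,0,1]
  jaw: [0,0,0,0,0]

```text
clock: 8.02
eef_pos: [0.6457, -0.0834, 0.1721]
eef_rot: [0.603, 0.798, 0.0, -0.001]
contact_force: [6.4, 6.4, -15.2]
grip_width: 0.0239
grasp_force: 69.8
```

```bash
python3 -c "
from h import *
s=st()
ax=np.array([.6575,.017]); k=s['eef_pos'][:2]-ax
print(np.hypot(*k),np.degrees(np.arctan2(k[1],k[0])))"
```

```text
t 8.03 p [ 0.6457 -0.0834  0.1721] q [ 0.603  0.798  0.    -0.001] F [  6.4   6.4 -15.2] w 0.0239 g 69.8
0.10107488426876253 -96.70641029894622
```

>>> move_arm:
  linear:
    - [0,0,-0.004]
    - [0,0,-0.008]
    - [0,0,-0.013]
    - [0,0,-0.018]
    - [0,0,-0.0205]
  rotation:
    - [0,0,0]
    - [0,0,0]
    - [0,0,0]
    - [0,0,0]
    - [0,0,0]
  jaw: [0,0,0,0,0]

```text
clock: 8.65
eef_pos: [0.6459, -0.0834, 0.1561]
eef_rot: [0.604, 0.797, 0.001, -0.0]
contact_force: [7.0, 3.4, -10.3]
grip_width: 0.0242
grasp_force: 70.7
```

>>> move_arm:
  linear:
    - [0,0,0]
    - [0,0,0]
    - [0,0,0]
    - [0,0,0]
    - [0,0,0]
  rotation:
    - [0,0,0]
    - [0,0,0]
    - [0,0,0]
    - [0,0,0]
    - [0,0,0]
  jaw: [0,0.3,1,1,1]

```text
clock: 9.28
eef_pos: [0.6455, -0.084, 0.1569]
eef_rot: [0.604, 0.797, 0.0, 0.0]
contact_force: [0.3, -0.0, 0.6]
grip_width: 0.0785
grasp_force: 0.0
```

```bash
cat > e.py <<'E'
from h import *
s=st();print(np.round(s['joint_positions'],3))
im,d=viewer.camera('wrist'); cv2.imwrite('pics/w3.png',im); np.save('w3.npy',d)
for n,z in [('plunger_knob',.1475),('heel_top',.195),('heel_edge',.195),('jack',0)]:
    print(n,[(np.round(x['centre']).tolist(),round(x['conf'],2),np.round(px2w('wrist',[x['centre']],z=z)[0],3).tolist()) for x in viewer.mark_of(n,'wrist')[:4]])
C=cloud('wrist',d); k=C[(np.hypot(C[...,0]-.646,C[...,1]+.085)<.013)]; print(np.percentile(k[:,2],[50,80,90,95,100]) if len(k) else 0)
E
python3 e.py
```

```text
t 9.28 p [ 0.6455 -0.084   0.1569] q [0.604 0.797 0.    0.   ] F [ 0.3 -0.   0.6] w 0.0785 g 0.0
[-0.255  0.519  0.09   1.141 -0.     1.044]
plunger_knob [([267.0, 321.0], 0.96, [0.645, -0.084, 0.148])]
heel_top []
heel_edge []
jack []
[0.1590487  0.21493909 0.21836331 0.21984591 0.222214  ]
```

>>> move_arm:
  linear:
    - [0,0,0.07]
    - [0,0,0.14]
    - [-0.02,0,0.2]
    - [-0.05,0.03,0.25]
    - [-0.09,0.06,0.26]
  rotation:
    - [0,0,0]
    - [0,0,0.2]
    - [0,0,0.5]
    - [0,0,0.8]
    - [0,0,1]
  jaw: [1,1,1,1,1]

```text
clock: 10.15
eef_pos: [0.5736, -0.0357, 0.3667]
eef_rot: [0.376, 0.927, 0.0, 0.002]
contact_force: [0.6, -0.1, 0.5]
grip_width: 0.0854
grasp_force: 0.0
```

>>> move_arm:
  linear:
    - [-0.04,0.06,0]
    - [-0.08,0.12,0]
    - [-0.12,0.18,0]
    - [-0.16,0.24,0]
    - [-0.19,0.3,0]
  rotation:
    - [0,0,0.2]
    - [0,0,0.4]
    - [0,0,0.6]
    - [0,0,0.8]
    - [0,0,1]
  jaw: [1,1,1,1,1]

```text
clock: 10.78
eef_pos: [0.42, 0.2053, 0.365]
eef_rot: [0.123, 0.992, 0.0, 0.0]
contact_force: [1.0, 0.1, -0.1]
grip_width: 0.0857
grasp_force: 0.0
```

>>> move_arm:
  linear:
    - [0,0.05,0]
    - [0,0.1,0]
    - [0,0.15,0]
    - [0,0.18,0]
    - [0,0.18,0]
  rotation:
    - [0,0,0.2]
    - [0,0,0.4]
    - [0,0,0.6]
    - [0,0,0.8]
    - [0,0,1]
  jaw: [1,1,1,1,1]

```text
clock: 11.4
eef_pos: [0.4213, 0.3495, 0.3641]
eef_rot: [-0.139, 0.99, -0.0, -0.0]
contact_force: [-0.5, -0.2, 0.5]
grip_width: 0.0852
grasp_force: 0.0
```

```bash
cat > f.py <<'E'
from h import *
s=st();print(np.round(s['joint_positions'],3))
Z=dict(plunger_knob=.1475,heel_top=.195,heel_edge=.195,brush=.063,brush_tip=.063,new_heel=.008,new_edge=.008,brush_rest=0,pot=0,mug=0,old0=0)
import sys
N=int(sys.argv[1])
for cam in ['wrist','top','scene']:
    im,d=viewer.camera(cam); cv2.imwrite(f'pics/{cam}{N}.png',im); np.save(f'{cam}{N}.npy',d)
    M=viewer.camera_model(cam)
    for n,z in Z.items():
        r=viewer.mark_of(n,cam)
        if r: print(cam,n,[(np.round(x['centre']).tolist(),round(x['conf'],2),np.round(px2w(cam,[x['centre']],z=z,M=M)[0][:2],3).tolist()) for x in r[:3]])
E
python3 f.py 4
```

```text
t 11.4 p [0.4213 0.3495 0.3641] q [-0.139  0.99  -0.    -0.   ] F [-0.5 -0.2  0.5] w 0.0852 g 0.0
[0.544 0.299 0.294 1.566 0.    0.265]
wrist plunger_knob [([161.0, 215.0], 0.28, [0.439, 0.239])]
wrist heel_top [([100.0, 131.0], 0.49, [0.395, 0.171])]
wrist brush [([160.0, 310.0], 0.96, [0.425, 0.334]), ([15.0, 375.0], 0.79, [0.238, 0.361]), ([157.0, 425.0], 0.7, [0.378, 0.478])]
wrist brush_tip [([181.0, 204.0], 0.74, [0.49, 0.207]), ([237.0, 337.0], 0.66, [0.517, 0.4]), ([106.0, 449.0], 0.66, [0.309, 0.484])]
wrist new_heel [([166.0, 212.0], 0.58, [0.482, 0.198])]
wrist new_edge [([180.0, 204.0], 0.73, [0.507, 0.191])]
wrist brush_rest [([152.0, 314.0], 0.6, [0.421, 0.338])]
wrist pot [([256.0, 249.0], 0.79, [0.615, 0.282])]
wrist old0 [([100.0, 134.0], 0.72, [0.421, 0.067])]
top plunger_knob [([188.0, 382.0], 0.64, [0.521, -0.197]), ([148.0, 347.0], 0.45, [0.651, -0.089])]
top heel_top [([153.0, 314.0], 0.78, [0.624, 0.016]), ([149.0, 348.0], 0.46, [0.635, -0.088])]
top heel_edge [([148.0, 312.0], 0.59, [0.64, 0.023])]
top brush [([197.0, 262.0], 0.62, [0.507, 0.189])]
top brush_t
[... 624 characters left out ...]
([259.0, 391.0], 0.76, [0.417, 0.331]), ([297.0, 433.0], 0.69, [0.41, 0.509]), ([248.0, 436.0], 0.65, [0.266, 0.392])]
scene brush_tip [([284.0, 451.0], 0.73, [0.331, 0.514]), ([226.0, 413.0], 0.68, [0.264, 0.282])]
scene new_heel [([250.0, 351.0], 0.61, [0.47, 0.203])]
scene new_edge [([261.0, 340.0], 0.75, [0.527, 0.209])]
scene brush_rest [([272.0, 385.0], 0.66, [0.433, 0.331]), ([187.0, 261.0], 0.24, [0.545, -0.221])]
scene pot [([290.0, 332.0], 0.97, [0.614, 0.273]), ([214.0, 207.0], 0.73, [0.775, -0.234]), ([214.0, 348.0], 0.63, [0.371, 0.074])]
scene mug [([185.0, 262.0], 0.88, [0.54, -0.227])]
scene old0 [([334.0, 327.0], 0.66, [0.723, 0.379]), ([214.0, 348.0], 0.49, [0.373, 0.077])]
```

View pics/wrist4.png

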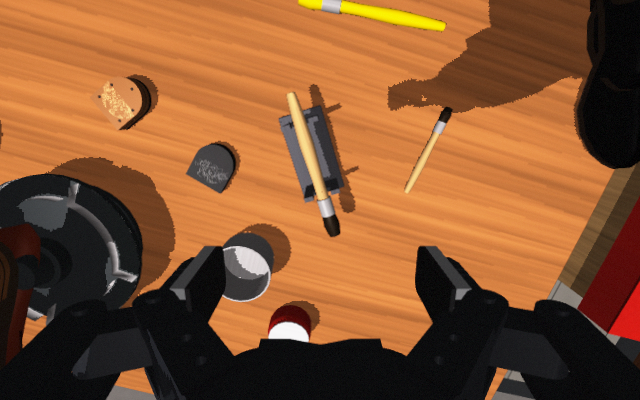

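Run:
```python
from h import *
im=cv2.imread('pics/wrist4.png').astype(int); d=np.load('wrist4.npy'); C=cloud('wrist',d)
b,g,r=im[...,0],im[...,1],im[...,2]
X,Y,Z=[C[...,i] for i in range(3)]
near=np.hypot(X-.42,Y-.335)<.17
print(px2w('wrist',[(94,292),(235,335)],z=.063))
m=near&(Z>.055)&(Z<.09)&(r>150)&(r-b>40)   # wood handle
P=C[m]; l=cv2.fitLine(P[:,:2].astype(np.float32),cv2.DIST_HUBER,0,.01,.01).ravel()
if l[0]<0:l[:2]*=-1
t=(P[:,:2]-l[2:])@l[:2]; print('handle',len(P),l,t.min(),t.max(),P[:,2].mean(), np.arctan2(l[1],l[0])); e=l[2:]+l[:2]*t.min(); print('back end',e,'origin',e+.088*l[:2],'tip',e+.2*l[:2])
# rest cheeks/base
m=near&(Z>.005)&(Z<.05)&(r-b<25)&(np.abs(r-g)<25); P=C[m]; print('rest',cv2.minAreaRect((P[:,:2]*1000).astype(np.float32)),len(P))
m=(np.hypot(X-.478,Y-.2)<.06)&(Z>.011)&(Z<.025); P=C[m]; print('new',len(P),P.mean(0),cv2.minAreaRect((P[:,:2]*1000).astype(np.float32)))
m=(np.hypot(X-.615,Y-.28)<.06)&(Z>.05); P=C[m]; print('pot',len(P),P.min(0),P.max(0))
# heel from top4
im=cv2.imread('pics/top4.png').astype(int); C=cloud('top',np.load('top4.npy')); X,Y,Z=[C[...,i] for i in range(3)]
r,b=im[...,2],im[...,0]
m=(np.hypot(X-.625,Y-.018)<.06)&(Z>.18)&(r>120); P=C[m]; print('heel',len(P),P.mean(0),cv2.minAreaRect((P[:,:2]*1000).astype(np.float32)))
```

```text
[[0.35055547 0.29106227 0.063     ]
 [0.51629914 0.39517589 0.063     ]]
handle 1219 [0.85140574 0.52450764 0.39385402 0.3162036 ] -0.05252841958319581 0.14163520447437833 0.06781156949475346 0.5521368
back end [0.34913102 0.28865204] origin [0.42405473 0.33480871] tip [0.51941218 0.39355357]
rest ((485.96392822265625, 297.91778564453125), (186.69552612304688, 201.17758178710938), 35.30949783325195) 3929
new 1510 [0.48057035 0.19814381 0.0141824 ] ((478.5707702636719, 198.06265258789062), (58.67275619506836, 64.0181884765625), 75.27565002441406)
pot 481 [0.5692813  0.24683658 0.05002719] [0.66106168 0.32393473 0.06027275]
heel 304 [0.61625146 0.02211278 0.19439191] ((614.9447021484375, 21.817848205566406), (52.81163024902344, 58.501163482666016), 86.01655578613281)
```

>>> move_arm:
  linear:
    - [0.003,-0.019,-0.07]
    - [0.003,-0.019,-0.14]
    - [0.003,-0.019,-0.21]
    - [0.003,-0.019,-0.28]
    - [0.003,-0.019,-0.3]
  rotation:
    - [0,0,0.27]
    - [0,0,0.536]
    - [0,0,0.536]
    - [0,0,0.536]
    - [0,0,0.536]
  jaw: [1,1,1,1,1]

```text
clock: 13.82
eef_pos: [0.4223, 0.3319, 0.1216]
eef_rot: [-0.273, 0.962, -0.001, -0.002]
contact_force: [0.9, -0.2, 1.3]
grip_width: 0.0858
grasp_force: 0.0
```

```bash
python3 -c "
from h import *
s=st(); x=R.from_quat(s['eef_rot']).as_matrix()[:,0]; print(np.arctan2(x[1],x[0]))
im,d=viewer.camera('wrist'); cv2.imwrite('pics/w5.png',im)"
```

```text
t 13.82 p [0.4223 0.3319 0.1216] q [-0.273  0.962 -0.001 -0.002] F [ 0.9 -0.2  1.3] w 0.0858 g 0.0
-2.5882399089815937
```

View pics/w5.png

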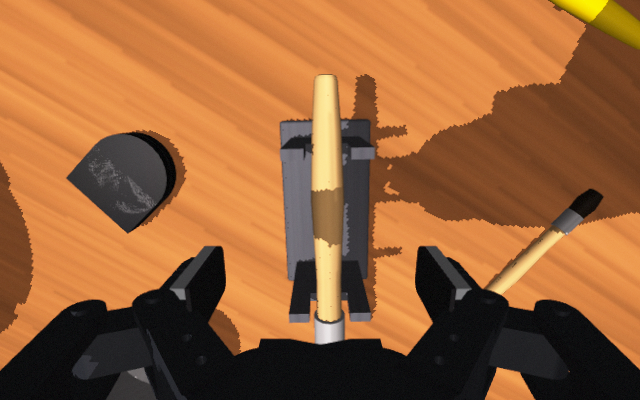

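>>> move_arm:
  linear:
    - [0.002,0.003,-0.03]
    - [0.002,0.003,-0.06]
    - [0.002,0.003,-0.066]
    - [0.002,0.003,-0.066]
    - [0.002,0.003,-0.066]
  rotation:
    - [0,0,0]
    - [0,0,0]
    - [0,0,0]
    - [0,0,0]
    - [0,0,0]
  jaw: [1,1,1,0.7,0.3]

```text
clock: 14.5
eef_pos: [0.426, 0.3355, 0.0728]
eef_rot: [-0.273, 0.962, 0.0, 0.001]
contact_force: [0.3, -0.0, 1.1]
grip_width: 0.0518
grasp_force: 0.0
```

>>> move_arm:
  linear:
    - [0,0,0]
    - [0,0,0]
    - [0,0,0]
    - [0,0,0]
    - [0,0,0]
  rotation:
    - [0,0,0]
    - [0,0,0]
    - [0,0,0]
    - [0,0,0]
    - [0,0,0]
  jaw: [0,0,0,0,0]
  newtons: 60

```text
clock: 15.12
eef_pos: [0.4257, 0.3353, 0.0722]
eef_rot: [-0.273, 0.962, 0.0, 0.0]
contact_force: [-1.6, -0.5, 5.7]
grip_width: 0.0142
grasp_force: 58.3
```

```bash
python3 -c "
from h import *
s=st(); x=R.from_quat(s['eef_rot']).as_matrix(); print(x.round(3),s['joint_positions'])"
```

```text
t 15.12 p [0.4257 0.3353 0.0722] q [-0.273  0.962  0.     0.   ] F [-1.6 -0.5  5.7] w 0.0142 g 58.3
[[-0.851 -0.525  0.001]
 [-0.525  0.851  0.   ]
 [-0.001 -0.    -1.   ]] [ 5.16796607e-01  4.14230148e-01 -3.52338246e-01  8.03543761e-01
 -3.69275966e-05 -3.64494362e-02]
```

```bash
cat > br.py <<'E'
from h import *
R0=R.from_quat([-0.273,0.962,0,0]); TT=np.array([-.1101,.0002,.0092])
def tcp_for_tip(tip,yaw,tilt):
    "yaw: extra deg about z; tilt deg"
    b=np.array([np.cos(.557),np.sin(.557),0]); a=np.cross([0,0,1],b)
    q=R.from_euler('z',yaw,degrees=True)*R.from_rotvec(a*np.radians(tilt))*R0
    return tip-q.apply(TT),q
if __name__=='__main__':
    for tip in [(.6315,.291,.10),(.6315,.291,.028)]:
        for t in (40,): p,q=tcp_for_tip(np.array(tip),0,t); print(t,p.round(4),q.as_quat().round(3))
    s=st(); print('delta',(p-s['eef_pos'])/.8)
E
python3 br.py
```

```text
40 [0.5648 0.2497 0.1778] [-0.257  0.904 -0.095 -0.329]
40 [0.5648 0.2497 0.1058] [-0.257  0.904 -0.095 -0.329]
t 15.12 p [0.4257 0.3353 0.0722] q [-0.273  0.962  0.     0.   ] F [-1.6 -0.5  5.7] w 0.0142 g 58.3
delta [ 0.17388293 -0.1069677   0.04203479]
```

>>> move_arm:
  linear:
    - [0,0,0.02]
    - [0,0,0.06]
    - [0,0,0.12]
    - [0,0,0.17]
    - [0,0,0.17]
  rotation:
    - [0,0,0]
    - [0,0,0]
    - [-0.1,0.16,0]
    - [-0.26,0.42,0]
    - [-0.4375,0.709,0]
  jaw: [0,0,0,0,0]

```text
clock: 15.75
eef_pos: [0.4258, 0.3355, 0.2105]
eef_rot: [-0.268, 0.943, -0.054, -0.192]
contact_force: [1.1, 0.6, -1.0]
grip_width: 0.0138
grasp_force: 58.5
```

>>> move_arm:
  linear:
    - [0,0,0]
    - [0,0,0]
    - [0,0,0]
    - [0,0,0]
    - [0,0,0]
  rotation:
    - [-0.13,0.212,0]
    - [-0.2625,0.4255,0]
    - [-0.2625,0.4255,0]
    - [-0.2625,0.4255,0]
    - [-0.2625,0.4255,0]
  jaw: [0,0,0,0,0]

```text
clock: 16.38
eef_pos: [0.4253, 0.3352, 0.2086]
eef_rot: [-0.259, 0.91, -0.088, -0.311]
contact_force: [-1.0, 0.1, -1.1]
grip_width: 0.0145
grasp_force: 58.5
```

```bash
cat > pot.py <<'E'
from br import *
s=st(); print(np.round(s['joint_positions'],3)); q0=R.from_quat(s['eef_rot']); print('tip now',s['eef_pos']+q0.apply(TT))
for z in (.1,.028):
    p,q=tcp_for_tip(np.array([.6315,.291,z]),0,40)
    print(z,((p-s['eef_pos'])/.8).round(4),((q*q0.inv()).as_rotvec(degrees=True)/30).round(3))
E
python3 pot.py
```

```text
t 16.38 p [0.4253 0.3352 0.2086] q [-0.259  0.91  -0.088 -0.311] F [-1.   0.1 -1.1] w 0.0145 g 58.5
[ 0.525  0.783  0.521  1.968 -0.017 -0.022]
tip now [0.4944027  0.37812903 0.13393418]
0.1 [ 0.1744 -0.1068 -0.0385] [-0.044  0.061  0.001]
0.028 [ 0.1744 -0.1068 -0.1285] [-0.044  0.061  0.001]
```

>>> move_arm:
  linear:
    - [0.045,-0.027,-0.005]
    - [0.09,-0.054,-0.01]
    - [0.135,-0.08,-0.02]
    - [0.1744,-0.1068,-0.03]
    - [0.1744,-0.1068,-0.03]
  rotation:
    - [0,0,0]
    - [0,0,0]
    - [-0.02,0.03,0]
    - [-0.044,0.061,0]
    - [-0.044,0.061,0]
  jaw: [0,0,0,0,0]

```text
clock: 17.0
eef_pos: [0.556, 0.2427, 0.1754]
eef_rot: [-0.256, 0.906, -0.094, -0.325]
contact_force: [-0.0, -0.0, -1.1]
grip_width: 0.0137
grasp_force: 58.6
```

```bash
python3 pot.py
```

```text
t 17.0 p [0.556  0.2427 0.1754] q [-0.256  0.906 -0.094 -0.325] F [-0.  -0.  -1.1] w 0.0137 g 58.6
[ 0.337  0.973  0.832  2.107 -0.139 -0.164]
tip now [0.62346657 0.2840801  0.09823048]
0.1 [0.0109 0.0088 0.0031] [-0.005  0.016  0.004]
0.028 [ 0.0109  0.0088 -0.0869] [-0.005  0.016  0.004]
```

>>> move_arm:
  linear:
    - [0,0,-0.025]
    - [0,0,-0.05]
    - [0,0,-0.075]
    - [0,0,-0.085]
    - [0,0,-0.085]
  rotation:
    - [0,0,0]
    - [0,0,0]
    - [0,0,0]
    - [0,0,0]
    - [0,0,0]
  jaw: [0,0,0,0,0]

```text
clock: 17.62
eef_pos: [0.5547, 0.2449, 0.1086]
eef_rot: [-0.257, 0.905, -0.095, -0.325]
contact_force: [-0.6, -0.1, -1.0]
grip_width: 0.0137
grasp_force: 58.6
```

```bash
python3 pot.py
python3 - <<'E'
from h import *
im,d=viewer.camera('scene'); cv2.imwrite('pics/s6.png',cv2.resize(im[200:350,260:460],(800,600)))
E
```

```text
t 17.62 p [0.5547 0.2449 0.1086] q [-0.257  0.905 -0.095 -0.325] F [-0.6 -0.1 -1. ] w 0.0137 g 58.6
[ 0.341  0.988  0.686  1.947 -0.139 -0.164]
tip now [0.62199749 0.28648613 0.03145195]
0.1 [0.0126 0.0061 0.0865] [-0.006  0.016 -0.002]
0.028 [ 0.0126  0.0061 -0.0035] [-0.006  0.016 -0.002]
```

View pics/s6.png

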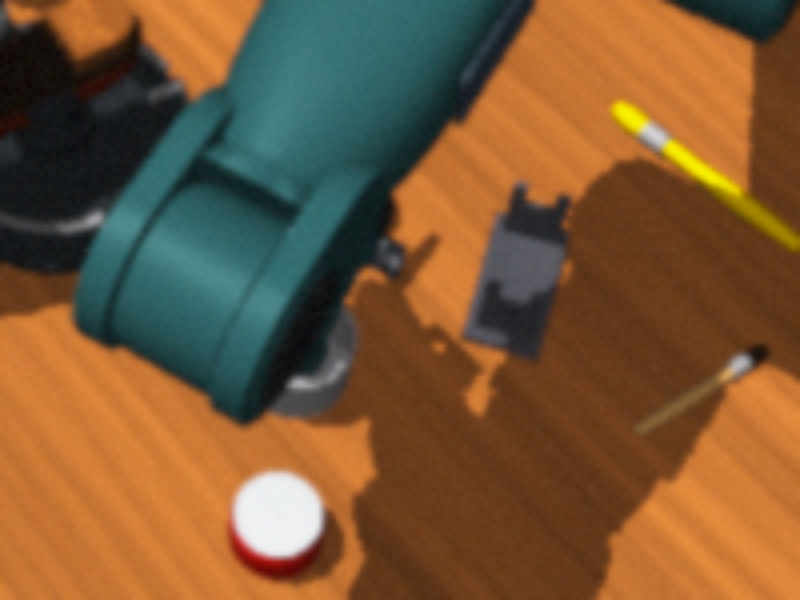

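>>> move_arm:
  linear:
    - [0,0,-0.01]
    - [0,0,-0.01]
    - [0,0,0.05]
    - [0,0,0.1]
    - [-0.02,-0.01,0.16]
  rotation:
    - [0,0,0]
    - [0,0,0]
    - [0,0,0]
    - [0.06,-0.1,0]
    - [0.2,-0.32,0]
  jaw: [0,0,0,0,0]

```text
clock: 18.3
eef_pos: [0.5401, 0.237, 0.2338]
eef_rot: [-0.265, 0.933, -0.068, -0.234]
contact_force: [2.0, -0.3, 0.2]
grip_width: 0.0138
grasp_force: 58.6
```

>>> move_arm:
  linear:
    - [-0.01,0,0.03]
    - [-0.02,0,0.06]
    - [-0.02,-0.04,0.09]
    - [-0.02,-0.08,0.11]
    - [-0.02,-0.13,0.11]
  rotation:
    - [0.1,-0.15,0]
    - [0.15,-0.25,0]
    - [0.15,-0.25,0]
    - [0.15,-0.25,0]
    - [0.15,-0.25,0]
  jaw: [0,0,0,0,0]

```text
clock: 18.92
eef_pos: [0.5232, 0.1319, 0.3249]
eef_rot: [-0.269, 0.948, -0.049, -0.161]
contact_force: [0.3, -0.4, -0.9]
grip_width: 0.0137
grasp_force: 58.7
```

```bash
cat > dab.py <<'E'
from br import *
s=st(); print(np.round(s['joint_positions'],3)); q0=R.from_quat(s['eef_rot']); print('tip now',s['eef_pos']+q0.apply(TT))
for z in (.25,.206):
    p,q=tcp_for_tip(np.array([.613,.022,z]),-32,22)
    print(z,((p-s['eef_pos'])/.8).round(4),((q*q0.inv()).as_rotvec(degrees=True)/30).round(3))
E
python3 dab.py
```

```text
t 18.93 p [0.5232 0.1319 0.3249] q [-0.269  0.948 -0.049 -0.161] F [ 0.3 -0.4 -0.9] w 0.0137 g 58.7
[ 0.16   0.518  0.486  1.85  -0.133 -0.372]
tip now [0.60898553 0.18484354 0.27969486]
0.25 [-0.011  -0.1368 -0.0314] [-0.015  0.088 -1.068]
0.206 [-0.011  -0.1368 -0.0864] [-0.015  0.088 -1.068]
```

>>> move_arm:
  linear:
    - [-0.003,-0.03,0]
    - [-0.005,-0.06,0]
    - [-0.007,-0.09,-0.01]
    - [-0.01,-0.12,-0.02]
    - [-0.011,-0.1368,-0.03]
  rotation:
    - [0,0.02,-0.2]
    - [-0.005,0.04,-0.4]
    - [-0.01,0.06,-0.6]
    - [-0.015,0.088,-0.8]
    - [-0.015,0.088,-1]
  jaw: [0,0,0,0,0]

```text
clock: 19.55
eef_pos: [0.5143, 0.0221, 0.2995]
eef_rot: [-0.013, 0.981, -0.002, -0.192]
contact_force: [-0.4, 0.5, 0.7]
grip_width: 0.0142
grasp_force: 58.7
```

```bash
python3 dab.py
python3 - <<'E'
from h import *
im,d=viewer.camera('scene'); cv2.imwrite('pics/s7.png',cv2.resize(im[130:280,200:400],(800,600)))
for n,z in [('brush_tip',.25),('heel_top',.195)]:
  print(n,[(x['centre'],x['conf'],px2w('scene',[x['centre']],z=z)[0].round(3)) for x in viewer.mark_of(n,'scene')[:3]])
E
```

```text
t 19.55 p [0.5143 0.0221 0.2995] q [-0.013  0.981 -0.002 -0.192] F [-0.4  0.5  0.7] w 0.0142 g 58.7
[-0.093  0.515  0.39   1.829 -0.044 -0.11 ]
tip now [0.61276321 0.02481224 0.24948063]
0.25 [0.0001 0.0004 0.0004] [-0.003 -0.004 -0.059]
0.206 [ 0.0001  0.0004 -0.0546] [-0.003 -0.004 -0.059]
brush_tip [([190.9, 282.2], 0.83, array([0.612, 0.015, 0.25 ])), ([224.2, 411.0], 0.77, array([0.39 , 0.345, 0.25 ])), ([186.2, 264.3], 0.72, array([ 0.644, -0.033,  0.25 ]))]
heel_top [([206.0, 280.2], 0.93, array([0.627, 0.023, 0.195]))]
```

View pics/s7.png

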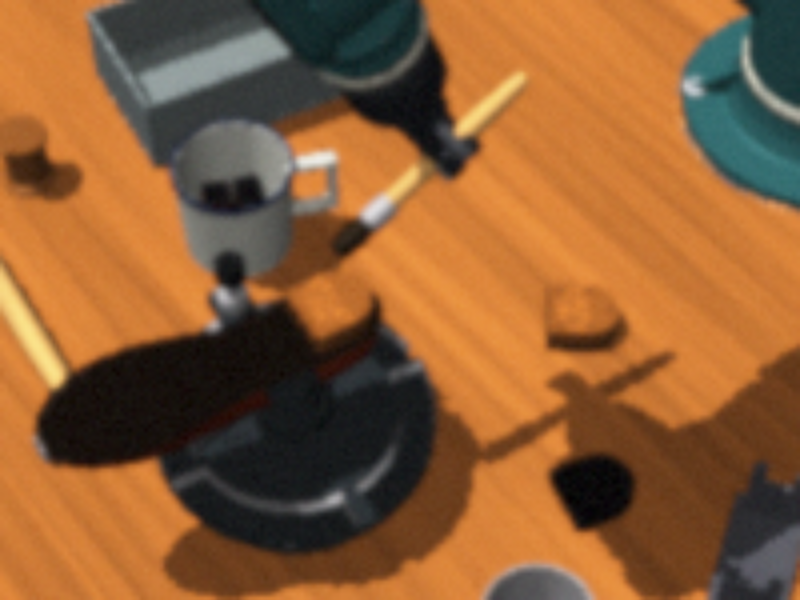

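The scene view shows the brush held over the heel, with the tip at crop (348,238) and the heel at (335,310). Lowering now.

>>> move_arm:
  linear:
    - [0.002,0,-0.025]
    - [0.004,0,-0.045]
    - [0.004,0,-0.05]
    - [0.004,0,-0.053]
    - [0.004,0,-0.056]
  rotation:
    - [0,0,0]
    - [0,0,0]
    - [0,0,0]
    - [0,0,0]
    - [0,0,0]
  jaw: [0,0,0,0,0]

```text
clock: 20.32
eef_pos: [0.5176, 0.0233, 0.2553]
eef_rot: [-0.015, 0.981, -0.003, -0.191]
contact_force: [0.4, -0.5, 0.1]
grip_width: 0.0142
grasp_force: 58.7
```

```bash
python3 dab.py
```

```text
t 20.32 p [0.5176 0.0233 0.2553] q [-0.015  0.981 -0.003 -0.191] F [ 0.4 -0.5  0.1] w 0.0142 g 58.7
[-0.09   0.524  0.289  1.718 -0.045 -0.111]
tip now [0.61614606 0.02650107 0.20546233]
0.25 [-0.0041 -0.0011  0.0555] [-0.003 -0.002 -0.068]
0.206 [-0.0041 -0.0011  0.0005] [-0.003 -0.002 -0.068]
```

>>> move_arm:
  linear:
    - [0,-0.005,-0.001]
    - [0,-0.005,-0.0025]
    - [0,-0.005,-0.004]
    - [0,-0.005,-0.0055]
    - [0,-0.005,-0.0055]
  rotation:
    - [0,0,0]
    - [0,0,0]
    - [0,0,0]
    - [0,0,0]
    - [0,0,0]
  jaw: [0,0,0,0,0]

```text
clock: 20.95
eef_pos: [0.5175, 0.0191, 0.2504]
eef_rot: [-0.015, 0.981, -0.003, -0.192]
contact_force: [-0.0, -0.3, -0.7]
grip_width: 0.0136
grasp_force: 58.7
```

```bash
python3 dab.py
```

```text
t 20.95 p [0.5175 0.0191 0.2504] q [-0.015  0.981 -0.003 -0.192] F [-0.  -0.3 -0.7] w 0.0136 g 58.7
[-0.097  0.525  0.277  1.706 -0.047 -0.117]
tip now [0.61593998 0.02225678 0.20043736]
0.25 [-0.0039  0.0041  0.0617] [-0.004 -0.004 -0.067]
0.206 [-0.0039  0.0041  0.0067] [-0.004 -0.004 -0.067]
```

>>> move_arm:
  linear:
    - [0,0,-0.002]
    - [0,0,-0.004]
    - [0,0,-0.005]
    - [0,0,-0.005]
    - [0,0,-0.005]
  rotation:
    - [0,0,0]
    - [0,0,0]
    - [0,0,0]
    - [0,0,0]
    - [0,0,0]
  jaw: [0,0,0,0,0]

```text
clock: 21.58
eef_pos: [0.5174, 0.0191, 0.2466]
eef_rot: [-0.015, 0.981, -0.003, -0.192]
contact_force: [-1.1, 0.3, 3.5]
grip_width: 0.0142
grasp_force: 59.0
```

```bash
python3 dab.py; python3 -c "
from h import *
im,d=viewer.camera('scene'); cv2.imwrite('pics/s8.png',cv2.resize(im[160:235,250:350],(800,600),interpolation=cv2.INTER_CUBIC))"
```

```text
t 21.57 p [0.5174 0.0191 0.2466] q [-0.015  0.981 -0.003 -0.192] F [-1.1  0.3  3.5] w 0.0142 g 59.0
[-0.097  0.526  0.268  1.696 -0.047 -0.117]
tip now [0.61591013 0.02225735 0.19661789]
0.25 [-0.0038  0.0041  0.0665] [-0.004 -0.004 -0.067]
0.206 [-0.0038  0.0041  0.0115] [-0.004 -0.004 -0.067]
```

View pics/s8.png

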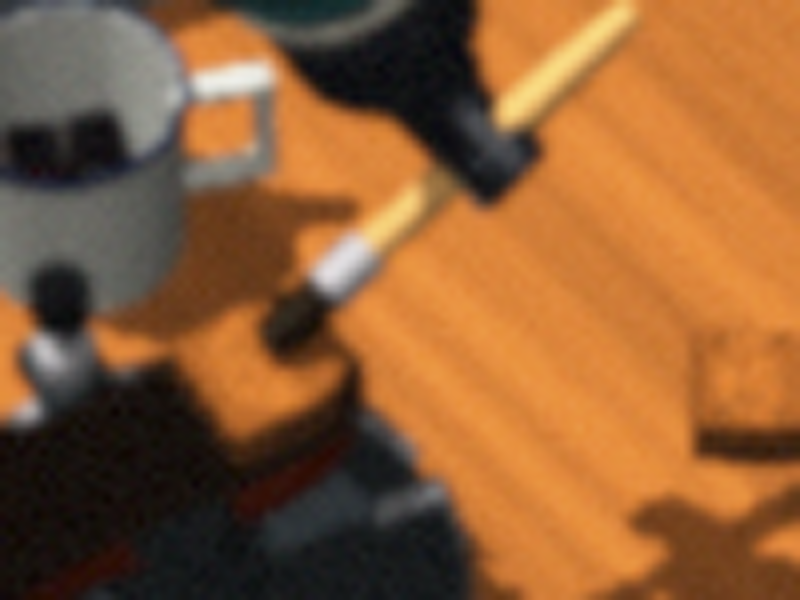

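>>> move_arm:
  linear:
    - [0.001,0.001,-0.001]
    - [0.002,0.003,-0.001]
    - [0.002,0.004,-0.001]
    - [0.002,0.004,-0.001]
    - [0.002,0.004,-0.001]
  rotation:
    - [0,0,0]
    - [0,0,0]
    - [0,0,0]
    - [0,0,0]
    - [0,0,0]
  jaw: [0,0,0,0,0]

```text
clock: 22.25
eef_pos: [0.5193, 0.0223, 0.2457]
eef_rot: [-0.015, 0.981, -0.003, -0.192]
contact_force: [1.2, -1.7, 2.5]
grip_width: 0.0139
grasp_force: 59.2
```

```bash
python3 -c "
from h import *
st()
im,d=viewer.camera('wrist'); cv2.imwrite('pics/w9.png',im); np.save('w9.npy',d)
for n,z in [('brush_tip',.204),('heel_top',.195),('brush',.24)]:
  print(n,[(x['centre'],round(x['conf'],2),px2w('wrist',[x['centre']],z=z)[0].round(3)) for x in viewer.mark_of(n,'wrist')[:3]])
im,d=viewer.camera('top'); 
for n,z in [('brush_tip',.204),('heel_top',.195),('brush',.24)]:
  print(n,[(x['centre'],round(x['conf'],2),px2w('top',[x['centre']],z=z)[0].round(3)) for x in viewer.mark_of(n,'top')[:3]])
im,d=viewer.camera('scene'); 
for n,z in [('brush_tip',.204),('heel_top',.195)]:
  print(n,[(x['centre'],round(x['conf'],2),px2w('scene',[x['centre']],z=z)[0].round(3)) for x in viewer.mark_of(n,'scene')[:3]])
"
```

```text
t 22.25 p [0.5193 0.0223 0.2457] q [-0.015  0.981 -0.003 -0.192] F [ 1.2 -1.7  2.5] w 0.0139 g 59.2
brush_tip [([23.9, 517.5], 0.63, array([0.374, 0.134, 0.204]))]
heel_top [([280.3, 95.2], 0.65, array([ 0.531, -0.106,  0.195]))]
brush [([264.5, 318.4], 0.88, array([0.514, 0.02 , 0.24 ])), ([17.1, 598.4], 0.57, array([0.394, 0.151, 0.24 ]))]
brush_tip [([260.5, 169.6], 0.72, array([0.303, 0.44 , 0.204]))]
heel_top []
brush [([236.0, 173.2], 0.51, array([0.372, 0.42 , 0.24 ])), ([185.3, 384.3], 0.43, array([ 0.514, -0.187,  0.24 ]))]
brush_tip [([203.8, 281.7], 0.72, array([0.622, 0.025, 0.204])), ([226.4, 412.0], 0.71, array([0.363, 0.335, 0.204])), ([285.6, 452.2], 0.63, array([0.42 , 0.545, 0.204]))]
heel_top [([203.5, 281.4], 0.76, array([0.619, 0.017, 0.195]))]
```

>>> move_arm:
  linear:
    - [0,0,0.03]
    - [-0.01,0,0.07]
    - [-0.02,0.04,0.09]
    - [-0.04,0.1,0.09]
    - [-0.05,0.16,0.09]
  rotation:
    - [0,0,0]
    - [0,0,0]
    - [0,-0.2,0.2]
    - [0,-0.4,0.4]
    - [0,-0.6,0.6]
  jaw: [0,0,0,0,0]

```text
clock: 23.42
eef_pos: [0.4781, 0.1516, 0.3177]
eef_rot: [-0.168, 0.985, -0.035, -0.032]
contact_force: [1.2, 0.1, -0.2]
grip_width: 0.0134
grasp_force: 58.7
```

```bash
cat > rst.py <<'E'
from br import *
s=st(); q0=R.from_quat(s['eef_rot'])
for P in [(.4245,.3350,.20),(.4245,.3350,.08),(.4245,.3350,.0722)]:
    print(((P-np.array(s['eef_pos']))/.8).round(4),((R0*q0.inv()).as_rotvec(degrees=True)/30).round(3))
E
python3 rst.py
python3 - <<'E'
from h import *
im=cv2.imread('pics/w9.png').astype(int); d=np.load('w9.npy')
r,g,b=im[...,2],im[...,1],im[...,0]
# camera-frame cloud with known tcp pose then -> tool frame, using current cam vs tool (rigid)
s=status.get_state(); T=np.eye(4);T[:3,:3]=R.from_quat(s['eef_rot']).as_matrix();T[:3,3]=s['eef_pos']
C=cloud('wrist',d); Cb=(C-T[:3,3])@T[:3,:3]
X,Y,Z=[Cb[...,i] for i in range(3)]
m=(np.abs(Y)<.02)&(np.abs(Z-.008)<.03)&(X>.015)&(X<.1)&(r-b>40)
P=Cb[m]; print(len(P),P.mean(0)); l=cv2.fitLine(P[np.abs(P[:,1]-np.median(P[:,1]))<.004].astype(np.float32),cv2.DIST_HUBER,0,.01,.01).ravel(); print(l, 'pitch',np.degrees(np.arctan2(l[2],l[0])),'yaw',np.degrees(np.arctan2(l[1],l[0])), 'xend',P[:,0].max())
E
```

```text
t 23.43 p [0.4781 0.1516 0.3177] q [-0.168  0.985 -0.035 -0.032] F [ 1.2  0.1 -0.2] w 0.0134 g 58.7
[-0.067   0.2292 -0.1472] [ 0.162 -0.083  0.41 ]
[-0.067   0.2292 -0.2972] [ 0.162 -0.083  0.41 ]
[-0.067   0.2292 -0.3069] [ 0.162 -0.083  0.41 ]
7396 [ 0.05087128 -0.00090552  0.00884841]
[ 9.9228197e-01  3.2125192e-04  1.2400138e-01  5.3241264e-02
 -1.0206760e-03  7.9725366e-03] pitch 7.1230907 yaw 0.018549543 xend 0.08953289481752533
```

>>> move_arm:
  linear:
    - [-0.015,0.055,0]
    - [-0.03,0.11,-0.01]
    - [-0.045,0.165,-0.05]
    - [-0.067,0.2292,-0.1]
    - [-0.067,0.2292,-0.147]
  rotation:
    - [0.02,0,0.1]
    - [0.04,0.01,0.2]
    - [0.06,0.02,0.3]
    - [0.092,0.03,0.41]
    - [0.092,0.03,0.41]
  jaw: [0,0,0,0,0]

```text
clock: 24.05
eef_pos: [0.4239, 0.3359, 0.1986]
eef_rot: [-0.274, 0.961, -0.013, -0.034]
contact_force: [0.2, -0.5, -0.6]
grip_width: 0.0137
grasp_force: 58.8
```

>>> move_arm:
  linear:
    - [0,0,0]
    - [0,0,0]
    - [0,0,0]
    - [0,0,0]
    - [0,0,0]
  rotation:
    - [0,0,0]
    - [0,0,0]
    - [0,0,0]
    - [0,0,0]
    - [0,0,0]
  jaw: [0,0,0,0,0]

```text
clock: 24.68
eef_pos: [0.4258, 0.3336, 0.2005]
eef_rot: [-0.272, 0.962, -0.013, -0.033]
contact_force: [0.1, 0.4, -1.0]
grip_width: 0.0139
grasp_force: 58.8
```

```bash
python3 rst.py; python3 -c "
from h import *
im,d=viewer.camera('wrist'); cv2.imwrite('pics/w10.png',im)"
```

```text
t 24.68 p [0.4258 0.3336 0.2005] q [-0.272  0.962 -0.013 -0.033] F [ 0.1  0.4 -1. ] w 0.0139 g 58.8
[-0.0016  0.0018 -0.0007] [ 0.083 -0.108  0.003]
[-0.0016  0.0018 -0.1507] [ 0.083 -0.108  0.003]
[-0.0016  0.0018 -0.1604] [ 0.083 -0.108  0.003]
```

View pics/w10.png

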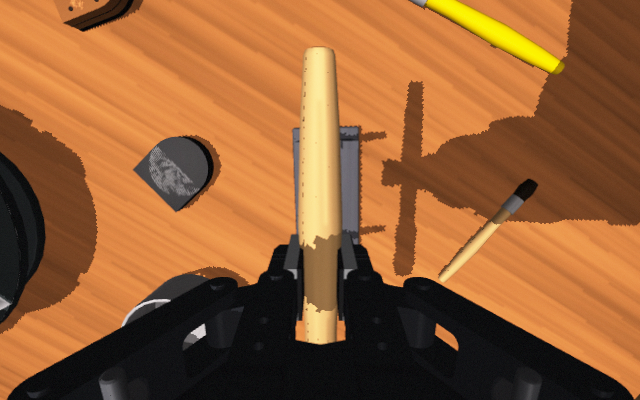

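>>> move_arm:
  linear:
    - [-0.001,0.002,-0.06]
    - [-0.001,0.002,-0.11]
    - [-0.001,0.002,-0.135]
    - [-0.001,0.002,-0.15]
    - [-0.001,0.002,-0.158]
  rotation:
    - [0,0,0]
    - [0,0,0]
    - [0,0,0]
    - [0,0,0]
    - [0,0,0]
  jaw: [0,0,0,0,0]

```text
clock: 25.35
eef_pos: [0.4248, 0.3353, 0.0736]
eef_rot: [-0.272, 0.962, -0.013, -0.034]
contact_force: [-1.7, -0.3, 3.2]
grip_width: 0.0139
grasp_force: 59.1
```

```bash
python3 rst.py
```

```text
t 25.35 p [0.4248 0.3353 0.0736] q [-0.272  0.962 -0.013 -0.034] F [-1.7 -0.3  3.2] w 0.0139 g 59.1
[-0.0004 -0.0004  0.1581] [ 0.083 -0.109  0.002]
[-0.0004 -0.0004  0.0081] [ 0.083 -0.109  0.002]
[-0.0004 -0.0004 -0.0017] [ 0.083 -0.109  0.002]
```

>>> move_arm:
  linear:
    - [0,0,0]
    - [0,0,0]
    - [0,0,0]
    - [0,0,0]
    - [0,0,0.06]
  rotation:
    - [0,0,0]
    - [0,0,0]
    - [0,0,0]
    - [0,0,0]
    - [0,0,0]
  jaw: [0.3,0.6,1,1,1]

```text
clock: 25.98
eef_pos: [0.4233, 0.3344, 0.1202]
eef_rot: [-0.272, 0.961, -0.014, -0.036]
contact_force: [0.7, 0.9, 1.0]
grip_width: 0.0851
grasp_force: 0.0
```

>>> move_arm:
  linear:
    - [0,0,0.08]
    - [0,0,0.16]
    - [0.01,-0.04,0.22]
    - [0.03,-0.1,0.22]
    - [0.05,-0.16,0.22]
  rotation:
    - [0.03,-0.03,0]
    - [0.083,-0.109,-0.2]
    - [0.083,-0.109,-0.5]
    - [0.083,-0.109,-0.8]
    - [0.083,-0.109,-1]
  jaw: [1,1,1,1,1]

```text
clock: 26.6
eef_pos: [0.465, 0.2061, 0.2984]
eef_rot: [-0.013, 1.0, 0.009, -0.002]
contact_force: [1.3, -0.2, 0.0]
grip_width: 0.0851
grasp_force: 0.0
```

```bash
cat > g.py <<'E'
from h import *
import sys
N=sys.argv[1]
s=st(); Rm=R.from_quat(s['eef_rot']).as_matrix(); print('yaw',np.arctan2(Rm[1,0],Rm[0,0]),'z',Rm[:,2].round(3))
def rect(cam,c,r,z0,z1,col=None,lab=''):
    im=cv2.imread(f'pics/{cam}{N}.png').astype(int); C=cloud(cam,np.load(f'{cam}{N}.npy'),M=MM[cam])
    m=(np.hypot(C[...,0]-c[0],C[...,1]-c[1])<r)&(C[...,2]>z0)&(C[...,2]<z1)
    if col is not None: m&=col(im)
    P=C[m]; 
    if len(P)<10: print(cam,lab,'none'); return P
    print(cam,lab,len(P),P.mean(0).round(4),[np.round(v,1) for v in cv2.minAreaRect((P[:,:2]*1000).astype(np.float32))]); return P
MM={}
for cam in ['wrist','top']:
    MM[cam]=viewer.camera_model(cam); im,d=viewer.camera(cam); cv2.imwrite(f'pics/{cam}{N}.png',im); np.save(f'{cam}{N}.npy',d)
    rect(cam,(.4786,.198),.055,.010,.03,lab='new')
    rect(cam,(.617,.02),.055,.185,.21,lambda im:im[...,2]>110,lab='heel')
    P=rect(cam,(.424,.335),.15,.058,.09,lambda im:(im[...,2]>150)&(im[...,2]-im[...,0]>40),lab='brush')
    for n,z in [('brush',.063),('brush_tip',.063),('new_heel',.008),('new_edge',.008),('heel_top',.195),('heel_edge',.195),('plunger_knob',.1475),('old0',0)]:
        print(cam,n,[(np.round(x['centre']).tolist(),round(x['conf'],2),px2w(cam,[x['centre']],z=z,M=MM[cam])[0][:2].round(3)) for x in viewer.mark_of(n,cam)[:3]])
E
python3 g.py 11
```

```text
t 26.6 p [0.465  0.2061 0.2984] q [-0.013  1.     0.009 -0.002] F [ 1.3 -0.2  0. ] w 0.0851 g 0.0
yaw -3.1161295957854533 z [-0.004  0.018 -1.   ]
wrist new 1998 [0.4806 0.1995 0.0136] [array([478.9, 200.1]), array([56.7, 64.5]), np.float64(74.4)]
wrist heel 483 [0.6332 0.0393 0.1926] [array([633.4,  41.7]), array([18.3, 39.9]), np.float64(59.1)]
wrist brush 1462 [0.4185 0.3285 0.0677] [array([411.1, 323. ]), array([141.6,  34.4]), np.float64(41.9)]
wrist brush [([100.0, 553.0], 0.88, array([0.381, 0.459])), ([137.0, 433.0], 0.8, array([0.424, 0.332]))]
wrist brush_tip [([221.0, 474.0], 0.83, array([0.52 , 0.392])), ([37.0, 570.0], 0.79, array([0.318, 0.464]))]
wrist new_heel [([172.0, 310.0], 0.76, array([0.477, 0.198]))]
wrist new_edge [([194.0, 303.0], 0.76, array([0.506, 0.189]))]
wrist heel_top []
wrist heel_edge [([397.0, 102.0], 0.71, array([0.642, 0.022]))]
wrist plunger_knob [([355.0, 32.0], 0.49, array([ 0.643, -0.079]))]
wrist old0 []
top new 150 [0.4724 0.1926 0.0164] [array([475.3, 196.1]), array([46.2, 60.1]), np.float64(67.1)]
top heel 308 [0.6162 0.0225 0.1947] [array([614.4,  22.9]), array([54., 59.]), np.float64(81.7)]
top brush none
top brush [([207.0, 261.0], 0.68, array([0.475, 0.193])), ([237.0, 173.0], 0.48, array([0.378, 0.478])), ([180.0, 379.0], 0.16, array([ 0.564, -0.199]))]
top brush_tip [([260.0, 168.0], 0.48, array([0.306, 0.492]))]
top new_heel [([209.0, 261.0], 0.7, array([0.475, 0.2  ]))]
top new_edge [([198.0, 262.0], 0.46, array([0.512, 0.195]))]
top heel_top [([155.0, 314.0], 0.98, array([0.616, 0.017]))]
top heel_edge [([147.0, 313.0], 0.67, array([0.642, 0.02 ])), ([241.0, 300.0], 0.42, array([0.355, 0.06 ]))]
top plunger_knob [([148.0, 345.0], 0.52, array([ 0.649, -0.083]))]
top old0 [([239.0, 302.0], 0.49, array([0.37, 0.06]))]
```

>>> move_arm:
  linear:
    - [0.014,-0.006,-0.07]
    - [0.027,-0.012,-0.14]
    - [0.027,-0.012,-0.21]
    - [0.027,-0.012,-0.26]
    - [0.027,-0.012,-0.27]
  rotation:
    - [-0.017,-0.004,-0.27]
    - [-0.034,-0.008,-0.552]
    - [-0.034,-0.008,-0.552]
    - [-0.034,-0.008,-0.552]
    - [-0.034,-0.008,-0.552]
  jaw: [1,1,1,1,1]

```text
clock: 28.12
eef_pos: [0.485, 0.1973, 0.0799]
eef_rot: [0.13, 0.992, -0.0, -0.001]
contact_force: [-0.4, 0.3, 1.1]
grip_width: 0.0858
grasp_force: 0.0
```

>>> move_arm:
  linear:
    - [0,0,0]
    - [0,0,0]
    - [0,0,0]
    - [0,0,0]
    - [0,0,0]
  rotation:
    - [0,0,0]
    - [0,0,0]
    - [0,0,0]
    - [0,0,0]
    - [0,0,0]
  jaw: [1,1,1,1,1]

```text
clock: 28.75
eef_pos: [0.4864, 0.1977, 0.0819]
eef_rot: [0.13, 0.992, 0.0, 0.001]
contact_force: [-0.4, -0.0, -0.1]
grip_width: 0.0855
grasp_force: 0.0
```

```bash
python3 g.py 12 | egrep 't |yaw|wrist new|wrist brush'
```

```text
t 28.75 p [0.4864 0.1977 0.0819] q [0.13  0.992 0.    0.001] F [-0.4 -0.  -0.1] w 0.0855 g 0.0
yaw 2.8813079079929103 z [ 0.001  0.001 -1.   ]
wrist new 8710 [0.4803 0.1999 0.0137] [array([479.2, 200.2]), array([57.7, 64.5]), np.float64(74.2)]
wrist heel none
wrist brush 360 [0.444  0.3349 0.0651] [array([477.4, 298.7]), array([ 60.3, 137.7]), np.float64(39.8)]
wrist brush [([36.0, 609.0], 0.65, array([0.423, 0.331]))]
wrist brush_tip []
wrist new_heel [([204.0, 320.0], 0.97, array([0.477, 0.199]))]
wrist new_edge [([252.0, 323.0], 0.98, array([0.509, 0.192]))]
wrist heel_top []
wrist heel_edge []
wrist plunger_knob []
wrist old0 [([95.0, 50.0], 0.55, array([0.372, 0.06 ]))]
```

>>> move_arm:
  linear:
    - [0.0005,0.0005,-0.03]
    - [0.0005,0.0005,-0.055]
    - [0.0005,0.0005,-0.064]
    - [0.0005,0.0005,-0.064]
    - [0.0005,0.0005,-0.064]
  rotation:
    - [0,0,-0.02]
    - [0,0,-0.02]
    - [0,0,-0.02]
    - [0,0,-0.02]
    - [0,0,-0.02]
  jaw: [1,1,1,1,0.8]

```text
clock: 30.28
eef_pos: [0.4871, 0.1982, 0.0311]
eef_rot: [0.135, 0.991, 0.001, 0.001]
contact_force: [-0.6, -0.4, -0.1]
grip_width: 0.0699
grasp_force: 0.0
```

>>> move_arm:
  linear:
    - [0,0,0]
    - [0,0,0]
    - [0,0,0]
    - [0,0,0]
    - [0,0,0]
  rotation:
    - [0,0,0]
    - [0,0,0]
    - [0,0,0]
    - [0,0,0]
    - [0,0,0]
  jaw: [0.6,0.5,0.5,0.5,0.5]
  newtons: 40

```text
clock: 30.9
eef_pos: [0.4871, 0.1982, 0.0314]
eef_rot: [0.135, 0.991, 0.001, 0.001]
contact_force: [-2.6, -0.8, 8.0]
grip_width: 0.0567
grasp_force: 41.1
```

```bash
python3 g.py 13 | egrep 't |yaw|wrist new'
```

```text
t 30.9 p [0.4871 0.1982 0.0314] q [0.135 0.991 0.001 0.001] F [-2.6 -0.8  8. ] w 0.0567 g 41.1
yaw 2.870892118105057 z [ 0.002  0.001 -1.   ]
wrist new 16662 [0.4799 0.199  0.0146] [array([487.1, 197.8]), array([73.6, 73.8]), np.float64(33.7)]
wrist heel none
wrist brush 90 [0.4821 0.2108 0.0756] [array([483.7, 226.4]), array([61.2, 27.2]), np.float64(52.7)]
wrist brush []
wrist brush_tip []
wrist new_heel [([236.0, 317.0], 0.68, array([0.477, 0.198]))]
wrist new_edge [([296.0, 321.0], 0.62, array([0.509, 0.192]))]
wrist heel_top []
wrist heel_edge []
wrist plunger_knob []
wrist old0 []
```

>>> move_arm:
  linear:
    - [0,0,0.04]
    - [0,0,0.11]
    - [0,0,0.18]
    - [0,0,0.25]
    - [0.02,-0.03,0.31]
  rotation:
    - [0,0,0]
    - [0,0,0]
    - [0,0,0]
    - [0,0,0.1]
    - [0,0,0.307]
  jaw: [0.5,0.5,0.5,0.5,0.5]

```text
clock: 32.42
eef_pos: [0.5021, 0.1746, 0.2815]
eef_rot: [0.053, 0.999, 0.001, 0.001]
contact_force: [0.7, 0.2, -0.7]
grip_width: 0.0566
grasp_force: 43.9
```

```bash
cat > pl.py <<'E'
from h import *
s=st(); Rm=R.from_quat(s['eef_rot']).as_matrix(); y=np.arctan2(Rm[1,0],Rm[0,0])%(2*np.pi); psi=-.11
print('yaw',y,'drot',(np.pi+psi-y)/np.radians(30),'zax',Rm[:,2].round(3))
t=np.array([.615+.0081*np.cos(psi),.0222+.0081*np.sin(psi)])
for z in (.27,.24,.227): print(z,((np.array([*t,z])-s['eef_pos'])/.8).round(4))
E
python3 pl.py
```

```text
t 32.42 p [0.5021 0.1746 0.2815] q [0.053 0.999 0.001 0.001] F [ 0.7  0.2 -0.7] w 0.0566 g 43.9
yaw 3.036435689924407 drot -0.009249518066729086 zax [ 0.003  0.001 -1.   ]
0.27 [ 0.1512 -0.1917 -0.0143]
0.24 [ 0.1512 -0.1917 -0.0518]
0.227 [ 0.1512 -0.1917 -0.0681]
```

>>> move_arm:
  linear:
    - [0.04,-0.05,0]
    - [0.08,-0.1,0]
    - [0.12,-0.15,0]
    - [0.151,-0.1917,-0.01]
    - [0.151,-0.1917,-0.014]
  rotation:
    - [0,0,0]
    - [0,0,0]
    - [0,0,-0.01]
    - [0,0,-0.01]
    - [0,0,-0.01]
  jaw: [0.5,0.5,0.5,0.5,0.5]

```text
clock: 33.05
eef_pos: [0.6245, 0.0184, 0.2664]
eef_rot: [0.059, 0.998, 0.0, 0.0]
contact_force: [-0.1, 1.4, -0.6]
grip_width: 0.0564
grasp_force: 43.9
```

>>> move_arm:
  linear:
    - [0,0,0]
    - [0,0,0]
    - [0,0,0]
    - [0,0,0]
    - [0,0,0]
  rotation:
    - [0,0,0]
    - [0,0,0]
    - [0,0,0]
    - [0,0,0]
    - [0,0,0]
  jaw: [0.5,0.5,0.5,0.5,0.5]

```text
clock: 33.67
eef_pos: [0.6234, 0.0209, 0.2674]
eef_rot: [0.057, 0.998, 0.0, 0.0]
contact_force: [-0.6, -0.1, -1.1]
grip_width: 0.0566
grasp_force: 43.9
```

```bash
python3 pl.py; python3 -c "
from h import *
im,d=viewer.camera('wrist'); cv2.imwrite('pics/w14.png',im)"
```

```text
t 33.67 p [0.6234 0.0209 0.2674] q [0.057 0.998 0.    0.   ] F [-0.6 -0.1 -1.1] w 0.0566 g 43.9
yaw 3.0266330631676177 drot 0.00947211997680547 zax [ 0.001  0.001 -1.   ]
0.27 [-0.0005  0.0005  0.0032]
0.24 [-0.0005  0.0005 -0.0343]
0.227 [-0.0005  0.0005 -0.0505]
```

View pics/w14.png

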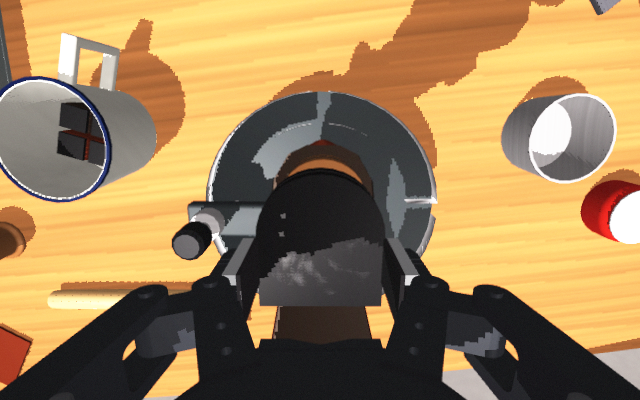

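The held heel is centred over the shoe's heel, with both near column 320. Lowering.

>>> move_arm:
  linear:
    - [0,0,-0.02]
    - [0,0,-0.035]
    - [0,0,-0.042]
    - [0,0,-0.047]
    - [0,0,-0.05]
  rotation:
    - [0,0,0]
    - [0,0,0]
    - [0,0,0]
    - [0,0,0]
    - [0,0,0]
  jaw: [0.5,0.5,0.5,0.5,0.5]

```text
clock: 34.35
eef_pos: [0.6236, 0.0207, 0.2273]
eef_rot: [0.058, 0.998, 0.0, 0.001]
contact_force: [0.2, 0.6, -0.3]
grip_width: 0.0567
grasp_force: 43.9
```

>>> move_arm:
  linear:
    - [0,0,-0.001]
    - [0,0,-0.002]
    - [0,0,-0.002]
    - [0,0,-0.002]
    - [0,0,-0.002]
  rotation:
    - [0,0,0]
    - [0,0,0]
    - [0,0,0]
    - [0,0,0]
    - [0,0,0]
  jaw: [0.5,0.5,0.5,0.5,0.5]

```text
clock: 34.98
eef_pos: [0.6235, 0.0207, 0.2265]
eef_rot: [0.058, 0.998, 0.0, 0.001]
contact_force: [-1.5, 0.6, 6.0]
grip_width: 0.0568
grasp_force: 44.5
```

Contact at 6 N. Release and rise.

>>> move_arm:
  linear:
    - [0,0,0]
    - [0,0,0]
    - [0,0,0]
    - [0,0,0]
    - [0,0,0]
  rotation:
    - [0,0,0]
    - [0,0,0]
    - [0,0,0]
    - [0,0,0]
    - [0,0,0]
  jaw: [0.75,0.85,1,1,1]

```text
clock: 35.6
eef_pos: [0.6235, 0.0207, 0.2257]
eef_rot: [0.058, 0.998, 0.0, 0.0]
contact_force: [-0.1, -0.4, 0.7]
grip_width: 0.0853
grasp_force: 0.0
```

>>> move_arm:
  linear:
    - [0,0,0.02]
    - [0,0,0.07]
    - [-0.05,0,0.14]
    - [-0.12,-0.01,0.17]
    - [-0.19,-0.02,0.18]
  rotation:
    - [0,0,0]
    - [0,0,0]
    - [0,0,0]
    - [0,0,0]
    - [0,0,0]
  jaw: [1,1,1,1,1]

```text
clock: 36.22
eef_pos: [0.4705, 0.0046, 0.371]
eef_rot: [0.057, 0.998, 0.0, 0.002]
contact_force: [0.2, -0.5, 0.9]
grip_width: 0.085
grasp_force: 0.0
```

```bash
cat > k.py <<'E'
from h import *
import sys
N=sys.argv[1]
s=st(); print(np.round(s['joint_positions'],3))
for cam in ['wrist','top']:
    M=viewer.camera_model(cam); im,d=viewer.camera(cam); cv2.imwrite(f'pics/{cam}{N}.png',im); np.save(f'{cam}{N}.npy',d)
    C=cloud(cam,d,M); X,Y,Z=[C[...,i] for i in range(3)]
    def rc(c,r,z0,z1,lab,col=None):
        m=(np.hypot(X-c[0],Y-c[1])<r)&(Z>z0)&(Z<z1)
        if col is not None: m&=col(im.astype(int))
        P=C[m]
        if len(P)>10: print(cam,lab,len(P),P.mean(0).round(4),[np.round(v,1) for v in cv2.minAreaRect((P[:,:2]*1000).astype(np.float32))])
        return P
    rc((.617,.02),.06,.203,.23,'newheel')
    for n,z in [('brush',.063),('brush_tip',.063),('brush_rest',0),('new_heel',.203),('new_edge',.203),('plunger_knob',.1475),('old0',0),('mug',0),('bin',0),('tip0',.03)]:
        r=viewer.mark_of(n,cam)
        if r: print(cam,n,[(np.round(x['centre']).tolist(),round(x['conf'],2),px2w(cam,[x['centre']],z=z,M=M)[0][:2].round(3)) for x in r[:4]])
        if n=='old0':
            for x in r[:3]:
                c=px2w(cam,[x['centre']],z=.013,M=M)[0]; rc(c,.05,.016,.04,'old')
E
python3 k.py 15
```

```text
t 36.23 p [0.4705 0.0046 0.371 ] q [0.057 0.998 0.    0.002] F [ 0.2 -0.5  0.9] w 0.085 g 0.0
[-1.64e-01  1.57e-01  1.19e-01  1.53e+00  1.00e-03 -4.90e-02]
wrist newheel 2449 [0.6101 0.0198 0.2085] [array([610.3,  18.9]), array([60.6, 56.1]), np.float64(89.8)]
wrist brush [([97.0, 568.0], 0.81, array([0.426, 0.329]))]
wrist brush_tip [([164.0, 607.0], 0.8, array([0.521, 0.392]))]
wrist brush_rest [([96.0, 541.0], 0.96, array([0.424, 0.336])), ([268.0, 554.0], 0.16, array([0.712, 0.378]))]
wrist new_heel [([315.0, 349.0], 0.73, array([0.611, 0.017])), ([235.0, 199.0], 0.59, array([ 0.507, -0.117])), ([225.0, 175.0], 0.24, array([ 0.495, -0.137]))]
wrist new_edge [([344.0, 352.0], 0.88, array([0.647, 0.017]))]
wrist plunger_knob [([319.0, 266.0], 0.56, array([ 0.646, -0.084]))]
wrist old0 [([79.0, 352.0], 0.91, array([0.37 , 0.061]))]
wrist old 1882 [0.3727 0.0553 0.0239] [array([371.1,  57. ]), array([56.2, 64.5]), np.float64(49.4)]
wrist mug [([223.0, 191.0], 0.8, array([ 0.56 , -0.217]))]
wrist bin [([174.0, 69.0], 0.79, array([ 0.457, -0.391]))]
wrist tip0 [([228.0, 174.0], 0.89, a
[... 408 characters left out ...]
ray([0.245, 0.248])), ([262.0, 167.0], 0.51, array([0.3  , 0.494]))]
top brush_rest [([223.0, 224.0], 0.74, array([0.429, 0.328]))]
top old0 [([224.0, 218.0], 0.73, array([0.424, 0.348]))]
top old 25 [0.4453 0.3562 0.0242] [array([426.7, 345.6]), array([78.8, 45.2]), np.float64(24.2)]
top mug [([184.0, 384.0], 0.58, array([ 0.558, -0.226])), ([185.0, 389.0], 0.5, array([ 0.555, -0.244]))]
top bin [([215.0, 435.0], 0.79, array([ 0.451, -0.399])), ([194.0, 198.0], 0.5, array([0.529, 0.419]))]
top tip0 [([182.0, 377.0], 0.64, array([ 0.56 , -0.197])), ([192.0, 383.0], 0.5, array([ 0.529, -0.218])), ([190.0, 375.0], 0.46, array([ 0.536, -0.189])), ([184.0, 389.0], 0.45, array([ 0.555, -0.24 ]))]
```

>>> move_arm:
  linear:
    - [-0.04,0.02,-0.06]
    - [-0.08,0.04,-0.12]
    - [-0.1244,0.0655,-0.18]
    - [-0.1244,0.0655,-0.25]
    - [-0.1244,0.0655,-0.32]
  rotation:
    - [0,0,-0.2]
    - [0,0,-0.5]
    - [0,0,-0.8]
    - [0,0,-1]
    - [0,0,-1]
  jaw: [1,1,1,1,1]

```text
clock: 37.95
eef_pos: [0.3717, 0.0573, 0.1126]
eef_rot: [0.314, 0.949, 0.0, 0.001]
contact_force: [2.1, 0.5, -0.5]
grip_width: 0.0853
grasp_force: 0.0
```

>>> move_arm:
  linear:
    - [0,0,0]
    - [0,0,0]
    - [0,0,0]
    - [0,0,0]
    - [0,0,0]
  rotation:
    - [0,0,-0.13]
    - [0,0,-0.13]
    - [0,0,-0.13]
    - [0,0,-0.13]
    - [0,0,-0.13]
  jaw: [1,1,1,1,1]

```text
clock: 38.58
eef_pos: [0.3722, 0.0571, 0.114]
eef_rot: [0.346, 0.938, 0.0, 0.001]
contact_force: [0.1, 0.7, -0.0]
grip_width: 0.0852
grasp_force: 0.0
```

```bash
python3 k.py 16; python3 -c "
from h import *
s=status.get_state(); Rm=R.from_quat(s['eef_rot']).as_matrix(); print('yaw',np.degrees(np.arctan2(Rm[1,0],Rm[0,0])))"
```

```text
t 38.58 p [0.3722 0.0571 0.114 ] q [0.346 0.938 0.    0.001] F [ 0.1  0.7 -0. ] w 0.0852 g 0.0
[-0.065  0.117 -0.661  0.791  0.     0.641]
wrist plunger_knob [([197.0, 323.0], 0.63, array([0.339, 0.085]))]
wrist old0 [([197.0, 324.0], 0.76, array([0.372, 0.06 ]))]
wrist old 6790 [0.3717 0.0569 0.0237] [array([371. ,  57.7]), array([55.5, 64.3]), np.float64(49.3)]
top newheel 368 [0.6156 0.0209 0.2105] [array([613.3,  21.1]), array([58.1, 64.6]), np.float64(82.9)]
top brush [([284.0, 205.0], 0.68, array([0.229, 0.372])), ([238.0, 173.0], 0.66, array([0.376, 0.477])), ([223.0, 221.0], 0.64, array([0.425, 0.323]))]
top brush_tip [([281.0, 241.0], 0.74, array([0.236, 0.255])), ([190.0, 383.0], 0.71, array([ 0.529, -0.211])), ([194.0, 197.0], 0.55, array([0.519, 0.405])), ([259.0, 168.0], 0.44, array([0.307, 0.49 ]))]
top brush_rest [([222.0, 220.0], 0.76, array([0.431, 0.34 ])), ([165.0, 240.0], 0.41, array([0.631, 0.276])), ([145.0, 313.0], 0.36, array([0.701, 0.02 ]))]
top new_heel [([223.0, 220.0], 0.49, array([0.412, 0.295]))]
top new_edge [([145.0, 313.0], 0.74, array([0.645, 0.019])), ([223.0, 220.0], 0.68, array([0.412, 0.298])), ([215.0, 436.0], 0.29, array([ 0.43 , -0.346]))]
top plunger_knob [([148.0, 345.0], 0.44, array([ 0.649, -0.081])), ([182.0, 389.0], 0.43, array([ 0.54 , -0.218]))]
top old0 [([154.0, 435.0], 0.4, array([ 0.667, -0.407]))]
top old 23 [ 0.6595 -0.3909  0.0261] [array([ 660.1, -392.6]), array([34.1, 12.4]), np.float64(45.8)]
top mug [([189.0, 382.0], 0.8, array([ 0.542, -0.22 ])), ([144.0, 316.0], 0.26, array([0.703, 0.011]))]
top bin [([214.0, 437.0], 0.88, array([ 0.452, -0.406])), ([184.0, 390.0], 0.45, array([ 0.559, -0.246]))]
top tip0 [([181.0, 379.0], 0.67, array([ 0.565, -0.205])), ([189.0, 374.0], 0.66, array([ 0.538, -0.188])), ([182.0, 391.0], 0.61, array([ 0.56 , -0.247])), ([191.0, 382.0], 0.49, array([ 0.529, -0.215]))]
yaw 139.49902718613805
```

>>> move_arm:
  linear:
    - [-0.001,0.001,-0.04]
    - [-0.001,0.001,-0.08]
    - [-0.001,0.001,-0.104]
    - [-0.001,0.001,-0.104]
    - [-0.001,0.001,-0.104]
  rotation:
    - [0,0,0]
    - [0,0,0]
    - [0,0,0]
    - [0,0,0]
    - [0,0,0]
  jaw: [1,1,1,1,0.8]

```text
clock: 40.3
eef_pos: [0.3715, 0.0579, 0.0311]
eef_rot: [0.346, 0.938, 0.0, 0.001]
contact_force: [-0.8, 0.2, -0.8]
grip_width: 0.07
grasp_force: 0.0
```

>>> move_arm:
  linear:
    - [0,0,0]
    - [0,0,0]
    - [0,0,0]
    - [0,0,0]
    - [0,0,0.03]
  rotation:
    - [0,0,0]
    - [0,0,0]
    - [0,0,0]
    - [0,0,0]
    - [0,0,0]
  jaw: [0.5,0.4,0.4,0.4,0.4]
  newtons: 60

```text
clock: 40.92
eef_pos: [0.3706, 0.0579, 0.0547]
eef_rot: [0.346, 0.938, 0.0, -0.0]
contact_force: [0.0, -0.4, -0.4]
grip_width: 0.0547
grasp_force: 64.8
```

>>> move_arm:
  linear:
    - [0,0,0.08]
    - [0,0,0.15]
    - [0,-0.03,0.22]
    - [0,-0.1,0.24]
    - [0.01,-0.17,0.24]
  rotation:
    - [0,0,0]
    - [0,0,0]
    - [0,0,0]
    - [0,0,0]
    - [0,0,0]
  jaw: [0.4,0.4,0.4,0.4,0.4]

```text
clock: 41.55
eef_pos: [0.3794, -0.0796, 0.2488]
eef_rot: [0.346, 0.938, 0.0, 0.003]
contact_force: [1.7, 1.1, -1.3]
grip_width: 0.0547
grasp_force: 65.1
```

Run:
```python
from h import *
s=st(); print(np.round(s['joint_positions'],3))
d=np.load('top16.npy'); C=cloud('top',d); X,Y,Z=[C[...,i] for i in range(3)]
m=(np.hypot(X-.455,Y+.4)<.16)&(Z>.07)&(Z<.095)&(Y<-.3); P=C[m]; print('bin rim',len(P),cv2.minAreaRect((P[:,:2]*1000).astype(np.float32)))
```

```text
t 41.55 p [ 0.3794 -0.0796  0.2488] q [0.346 0.938 0.    0.003] F [ 1.7  1.1 -1.3] w 0.0547 g 65.1
[-4.180e-01  2.600e-02 -3.600e-01  1.179e+00  1.000e-03  2.870e-01]
bin rim 514 ((454.56414794921875, -395.372802734375), (154.7872314453125, 210.13955688476562), 80.65302276611328)
```

>>> move_arm:
  linear:
    - [0.015,-0.07,0]
    - [0.03,-0.14,0]
    - [0.045,-0.21,0]
    - [0.06,-0.28,0]
    - [0.075,-0.34,0]
  rotation:
    - [0,0,0]
    - [0,0,0]
    - [0,0,0]
    - [0,0,0]
    - [0,0,0]
  jaw: [0.4,0.4,0.4,0.4,0.4]

```text
clock: 42.18
eef_pos: [0.4391, -0.3522, 0.2471]
eef_rot: [0.347, 0.938, 0.0, 0.001]
contact_force: [1.2, 0.7, -0.9]
grip_width: 0.0546
grasp_force: 65.0
```

>>> move_arm:
  linear:
    - [0.01,-0.06,-0.05]
    - [0.013,-0.06,-0.11]
    - [0.013,-0.06,-0.155]
    - [0.013,-0.06,-0.155]
    - [0.013,-0.06,-0.155]
  rotation:
    - [0,0,0]
    - [0,0,0]
    - [0,0,0]
    - [0,0,0]
    - [0,0,0]
  jaw: [0.4,0.4,0.4,0.4,0.4]

```text
clock: 42.8
eef_pos: [0.4501, -0.3986, 0.1244]
eef_rot: [0.346, 0.938, -0.0, 0.001]
contact_force: [0.4, 1.0, -0.6]
grip_width: 0.0545
grasp_force: 64.9
```

>>> move_arm:
  linear:
    - [0,0,0]
    - [0,0,0]
    - [0,0,0]
    - [0,0,0]
    - [0,0,0]
  rotation:
    - [0,0,0]
    - [0,0,0]
    - [0,0,0]
    - [0,0,0]
    - [0,0,0]
  jaw: [0.4,0.4,1,1,1]

```text
clock: 43.42
eef_pos: [0.4496, -0.3981, 0.1225]
eef_rot: [0.346, 0.938, 0.0, 0.001]
contact_force: [-0.6, 0.4, 0.3]
grip_width: 0.0855
grasp_force: 0.0
```

>>> move_arm:
  linear:
    - [0,0,0.07]
    - [-0.02,0.02,0.14]
    - [-0.04,0.06,0.2]
    - [-0.06,0.1,0.27]
    - [-0.07,0.13,0.32]
  rotation:
    - [0,0,0]
    - [0,0,0]
    - [0,0,0]
    - [0,0,0]
    - [0,0,0]
  jaw: [1,1,1,1,1]

```text
clock: 44.05
eef_pos: [0.3928, -0.293, 0.3807]
eef_rot: [0.346, 0.938, -0.0, 0.001]
contact_force: [1.4, -0.8, -0.1]
grip_width: 0.0856
grasp_force: 0.0
```

```bash
python3 k.py 17 | egrep 't |mug|bin|tip0|old|new'
cat > kin.py <<'E'
from h import *
from scipy.optimize import least_squares
D=[([-1.453,.263,-.048,1.259,0,1.415],(.1414,-.5056,.2563)),([-.977,.047,.042,1.564,0,1.893],(.29,-.2843,.3893)),([-.218,.132,.159,1.597,0,2.651],(.4522,-.0171,.3968)),([-.103,.333,-.071,1.171,0,2.768],(.5535,.0246,.2108)),([-.255,.519,.09,1.141,0,1.044],(.6455,-.084,.1569)),([.544,.299,.294,1.566,0,.265],(.4213,.3495,.3641)),([.5168,.4142,-.3523,.8035,0,-.036],(.4257,.3353,.0722)),([.525,.783,.521,1.968,-.017,-.022],(.4253,.3352,.2086)),([.337,.973,.832,2.107,-.139,-.164],(.556,.2427,.1754)),([-.093,.515,.39,1.829,-.044,-.11],(.5143,.0221,.2995)),([-.065,.117,-.661,.791,0,.641],(.3722,.0571,.114)),([-.418,.026,-.36,1.179,.001,.287],(.3794,-.0796,.2488)),([.341,.988,.686,1.947,-.139,-.164],(.5547,.2449,.1086)),([.16,.518,.486,1.85,-.133,-.372],(.5232,.1319,.3249))]
def fk(j,v):
    h,a,L1,e,L2,Lw,Lt,d=v
    A=R.from_euler('z',j[0]); B=A*R.from_euler('y',j[1]); C=B*R.from_euler('y',-j[2]); Q=C*R.from_euler('y',j[3]); S=Q*R.from_euler('z',j[4])
    p=A.apply([a,d,h])+B.apply([0,0,L1])+C.apply([L2,0,e])+Q.apply([Lw,0,0])+S.apply([Lt,0,0])
    T=S*R.from_euler('x',-j[5])   # tool z = local x ; tool frame from local
    return p,S,T
f=lambda v:np.concatenate([fk(j,v)[0]-np.array(p) for j,p in D]+[.05*(v-v0)*.1])
v0=np.array([.3,0,.35,0,.35,.1,.15,.08])
sol=least_squares(f,v0).x
if __name__=='__main__':
    print(sol.round(4),np.abs(f(sol)).max())
    s=status.get_state(); j=s['joint_positions']; p,S,T=fk(j,sol); print(p,s['eef_pos'])
    Rm=R.from_quat(s['eef_rot']).as_matrix(); print(S.as_matrix().round(3),Rm.round(3),T.as_matrix().round(3))
E
python3 kin.py
```

```text
t 44.05 p [ 0.3928 -0.293   0.3807] q [ 0.346  0.938 -0.     0.001] F [ 1.4 -0.8 -0.1] w 0.0856 g 0.0
wrist plunger_knob [([220.0, 597.0], 0.64, array([ 0.649, -0.084]))]
wrist old0 [([207.0, 433.0], 0.63, array([ 0.58 , -0.213])), ([205.0, 293.0], 0.59, array([ 0.429, -0.383]))]
wrist old 825 [ 0.5799 -0.2132  0.0302] [array([ 568.1, -214.7]), array([81.9, 81.2]), np.float64(60.3)]
wrist old 1358 [ 0.4306 -0.3845  0.0281] [array([ 429.5, -384.2]), array([54.8, 64.6]), np.float64(50.6)]
wrist mug [([202.0, 423.0], 0.56, array([ 0.562, -0.22 ]))]
wrist bin [([221.0, 299.0], 0.71, array([ 0.456, -0.394]))]
wrist tip0 [([188.0, 431.0], 0.89, array([ 0.539, -0.2  ])), ([211.0, 412.0], 0.83, array([ 0.55 , -0.244])), ([208.0, 432.0], 0.82, array([ 0.566, -0.216])), ([194.0, 406.0], 0.79, array([ 0.521, -0.234]))]
top newheel 371 [0.6156 0.0209 0.2105] [array([614.1,  21.2]), array([58. , 64.3]), np.float64(82.4)]
top brush_rest [([226.0, 219.0], 0.85, array([0.419, 0.344]))]
top new_heel [([154.0, 313.0], 0.73, array([0.619, 0.018]))]
top new_edge [([143.0, 312.0], 0.87, array([0.651, 0.0
[... 280 characters left out ...]
rray([77.3, 84.7]), np.float64(16.3)]
top bin [([214.0, 437.0], 0.6, array([ 0.455, -0.404]))]
top tip0 [([183.0, 390.0], 0.58, array([ 0.557, -0.242])), ([188.0, 372.0], 0.43, array([ 0.54 , -0.181])), ([180.0, 379.0], 0.39, array([ 0.568, -0.206])), ([189.0, 381.0], 0.38, array([ 0.537, -0.209]))]
[1.590e-01 3.000e-04 5.811e-01 5.070e-02 3.694e-01 1.397e-01 2.592e-01
 8.120e-02] 0.0011552623156372073
[ 0.3935207  -0.29408246  0.37833197] [ 0.39355514 -0.29410209  0.37851024]
[[ 0.001  0.723  0.691]
 [ 0.     0.691 -0.723]
 [-1.     0.001  0.001]] [[-0.76   0.649  0.001]
 [ 0.649  0.76   0.   ]
 [-0.001  0.001 -1.   ]] [[ 0.001  0.789  0.614]
 [ 0.     0.614 -0.789]
 [-1.     0.001  0.001]]
```

View pics/wrist17.png

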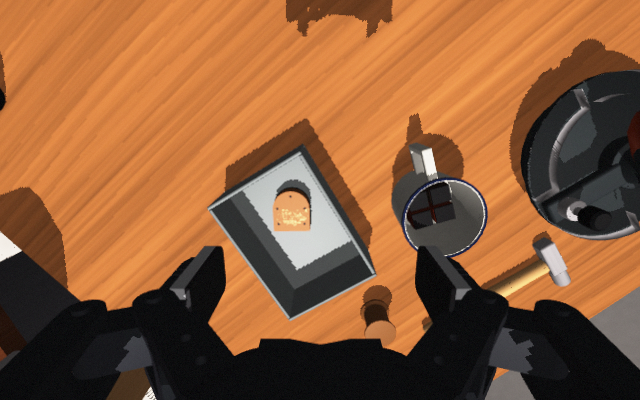

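```bash
cat > mug.py <<'E'
from h import *
from scipy.optimize import least_squares
from scipy.spatial import ConvexHull
from kin import fk,sol
Q0=R.from_matrix(np.array([[0,0,-1],[0,1,0],[1,0,0]]).T)
def FK(j):
    p,S,_=fk(j,sol); return p,S*Q0*R.from_euler('z',j[5])
if __name__=='__main__':
    p,T=FK([.337,.973,.832,2.107,-.139,-.164]); print('check',p,T.as_quat().round(3),'want -.256 .906 -.094 -.325')
    for cam in ['wrist','top']:
        C=cloud(cam,np.load(f'{cam}17.npy'))if cam=='top' else None
        if cam=='wrist':
            C=cloud(cam,np.load('wrist17.npy'))
        im=cv2.imread(f'pics/{cam}17.png').astype(int)
        X,Y,Z=[C[...,i] for i in range(3)]
        m=(np.hypot(X-.555,Y+.22)<.075)&(Z>.092)&(Z<.115); P=C[m]; h=P[ConvexHull(P[:,:2]).vertices]
        v=least_squares(lambda v:np.hypot(h[:,0]-v[0],h[:,1]-v[1])-.055,[.555,-.22],loss='soft_l1',f_scale=.002).x
        dist=np.hypot(X-v[0],Y-v[1]); m=(dist>.064)&(dist<.115)&(Z>.03)&(Z<.11); P=C[m]; P=P[(P[:,2]>.072)]
        c=P.mean(0); a=P[:,:2]-v; print(cam,'mug',v.round(4),'n',len(P),'handle',c.round(4),'zmax',np.percentile(P[:,2],[50,95]),'dir deg',np.degrees(np.arctan2(a[:,1].mean(),a[:,0].mean())),'rmax',np.hypot(*a.T).max())
E
python3 mug.py
```

```text
check [0.55610587 0.24281728 0.17533653] [-0.256  0.906 -0.094 -0.324] want -.256 .906 -.094 -.325
wrist mug [ 0.5556 -0.2192] n 289 handle [ 0.4816 -0.1881  0.0827] zmax [0.08348568 0.08489406] dir deg 157.19151466512994 rmax 0.09413932543363483
top mug [ 0.5543 -0.2172] n 45 handle [ 0.4802 -0.1851  0.0867] zmax [0.08692569 0.09207206] dir deg 156.55321983460536 rmax 0.09498085713433735
```

```bash
cat > plan.py <<'E'
from mug import *
lo=np.array([-2.65,-.89,-1.18,-2.13,-1.35,-3.14])+.04; hi=np.array([2.65,1.7,1.37,2.11,1.29,3.14])-.04
az=np.radians(-23); xh=np.array([np.cos(az),np.sin(az),0]); zh=np.array([0,0,1.]); yh=np.cross(zh,xh)
MUG=np.array([.5552,-.2187,0]); BIN=np.array([.4535,-.397,0])
def grasp(al,zg,flip):
    t=np.cos(al)*xh-np.sin(al)*zh; y=yh*(1 if flip else -1); x=np.cross(y,t)
    T=R.from_matrix(np.c_[x,y,t]); g=MUG-.091*xh+zg*zh
    return g-.006*t,T
def ik(p,T,seeds=12,j0=None):
    best=None; rng=np.random.default_rng(0)
    for k in range(seeds):
        s=np.clip(np.array([-.4,.2,-.5,.9,0,rng.uniform(-3,3)])+rng.normal(0,.3,6)*(k>0),lo,hi) if j0 is None else j0
        r=least_squares(lambda j:np.r_[(FK(j)[0]-p)*10,(FK(j)[1]*T.inv()).as_rotvec()],s,bounds=(lo,hi))
        if best is None or r.cost<best.cost: best=r
        if best.cost<1e-8 or j0 is not None: break
    return best
if __name__=='__main__':
    for flip in (0,1):
        for al in (40,45,50,55,60):
            for zg in (.068,):
                p,T=grasp(np.radians(al),zg,flip); r=ik(p,T); print(flip,al,zg,'cost',round(r.cost,7),r.x.round(2))
                if r.cost<1e-6:
                    # mug frame in tool frame
                    Tm=T.inv()*R.from_matrix(np.c_[xh,yh,zh]); om=T.inv().apply(MUG-p)
                    def res(j):
                        q,A=FK(j); M=A*Tm; o=q+A.apply(om); z=M.apply([0,0,1]); mouth=o+.1*z
                        dn=np.array([0,0,-1.])-z*(-z[2]); dn/=np.linalg.norm(dn)+1e-9; lip=mouth+.055*dn
                        return np.r_[(lip-BIN)[:2]*8,max(0,.14-lip[2])*30,max(0,lip[2]-.2)*5,(z[2]+.7)*1.,0.01*(j-r.x)]
                    b=None
                    for k in range(10):
                        s=np.clip(r.x+np.random.default_rng(k).normal(0,.5,6)+[-.3,0,0,0,0,(np.pi*(.95 if r.x[5]<0 else -.95))],lo,hi)
                        q=least_squares(res,s,bounds=(lo,hi))
                        if b is None or q.cost<b.cost:b=q
                    j=b.x; q,A=FK(j); M=A*Tm; z=M.apply([0,0,1]); print('   pour cost',round(b.cost,4),'below deg',np.degrees(np.arcsin(-z[2])).round(1),'mouthdir',z.round(2),'j',j.round(2),'tcp',q.round(3),'toolz',A.apply([0,0,1]).round(2))
E
timeout 400 python3 plan.py
```

```text
0 40 0.068 cost 0.0193589 [-0.61  0.18 -1.14 -0.42  0.14  2.98]
0 45 0.068 cost 0.0061665 [-0.6   0.18 -1.14 -0.41  0.13  2.98]
0 50 0.068 cost 0.0003202 [-0.6   0.18 -1.14 -0.41  0.12  2.99]
0 55 0.068 cost 0.0 [-0.59  0.16 -1.07 -0.27  0.11  2.99]
   pour cost 0.0018 below deg 41.1 mouthdir [-0.03  0.75 -0.66] j [-0.31  0.62 -1.14 -2.09 -1.23 -0.35] tcp [ 0.456 -0.319  0.331] toolz [ 0.01 -0.99  0.11]
0 60 0.068 cost 0.0 [-0.58  0.16 -0.97 -0.08  0.09  2.99]
   pour cost 0.006 below deg 36.9 mouthdir [-0.05  0.8  -0.6 ] j [-0.34  0.62 -1.14 -2.09 -1.19 -0.38] tcp [ 0.458 -0.33   0.338] toolz [ 0.02 -0.99  0.12]
1 40 0.068 cost 0.0193589 [-0.61  0.18 -1.14 -0.42  0.14 -0.16]
1 45 0.068 cost 0.0061665 [-0.6   0.18 -1.14 -0.41  0.13 -0.16]
1 50 0.068 cost 0.0003202 [-0.6   0.18 -1.14 -0.41  0.12 -0.15]
1 55 0.068 cost 0.0 [-0.59  0.16 -1.07 -0.27  0.11 -0.15]
   pour cost 0.0016 below deg 41.1 mouthdir [-0.05  0.75 -0.66] j [-0.31  0.62 -1.14 -2.09 -1.23  2.77] tcp [ 0.457 -0.319  0.331] toolz [ 0.01 -0.99  0.11]
1 60 0.068 cost 0.0 [-0.58  0.16 -0.97 -0.08  0.09 -0.15]
   pour cost 0.0058 below deg 36.9 mouthdir [-0.06  0.8  -0.6 ] j [-0.34  0.62 -1.14 -2.09 -1.19  2.75] tcp [ 0.458 -0.329  0.338] toolz [ 0.03 -0.99  0.12]
```

```bash
cat > plan2.py <<'E'
from plan import *
mid=(lo+hi)/2; half=(hi-lo)/2
al,zg,flip=np.radians(54),.068,1
p,T=grasp(al,zg,flip); r=ik(p,T); print('grasp',p.round(4),T.as_quat().round(4),r.cost,r.x.round(3))
Tm=T.inv()*R.from_matrix(np.c_[xh,yh,zh]); om=T.inv().apply(MUG-p)
def mugof(q,A):
    M=A*Tm; o=q+A.apply(om); z=M.apply([0,0,1]); mouth=o+.1*z
    dn=np.array([0,0,-1.])-z*(-z[2]); dn/=np.linalg.norm(dn)+1e-9; return o,z,mouth+.055*dn
if __name__=='__main__':
    for tgt,zl in [(.5,.2),(.5,.28),(.55,.2),(.55,.28)]:
        b=None
        for k in range(16):
            def res(j):
                q,A=FK(j); o,z,lip=mugof(q,A)
                return np.r_[(lip+.03*np.r_[z[:2],0]-BIN)[:2]*12,max(0,.13-lip[2])*30,max(0,lip[2]-zl)*8,(z[2]+tgt)*2.5,.15*((j-mid)/half)**4]
            s=np.clip(r.x+np.random.default_rng(k).normal(0,.5,6)+[-.2,0,0,0,0,2.7],lo,hi)
            q=least_squares(res,s,bounds=(lo,hi))
            if b is None or q.cost<b.cost:b=q
        j=b.x; q,A=FK(j); o,z,lip=mugof(q,A); print(tgt,zl,round(b.cost,4),'below',np.degrees(np.arcsin(-z[2])).round(1),'z',z.round(2),'lip',lip.round(3),'o',o.round(3),'j',j.round(2),'tcp',q.round(3),'tz',A.apply([0,0,1]).round(2))
E
timeout 500 python3 plan2.py
```

```text
grasp [ 0.4682 -0.1818  0.0729] [ 0.1896  0.932  -0.0616  0.3028] 4.716419915665114e-18 [-0.591  0.167 -1.089 -0.306  0.111 -0.154]
0.5 0.2 0.0107 below 29.6 z [-0.38  0.78 -0.49] lip [ 0.465 -0.421  0.201] o [ 0.492 -0.475  0.298] j [-0.37  0.43 -1.01 -1.43 -1.11  2.58] tcp [ 0.5   -0.359  0.327] tz [ 0.08 -1.   -0.  ]
0.5 0.28 0.007 below 29.7 z [-0.46  0.74 -0.5 ] lip [ 0.467 -0.419  0.281] o [ 0.499 -0.47   0.378] j [-0.38  0.25 -0.96 -1.24 -1.03  2.51] tcp [ 0.5   -0.354  0.404] tz [ 0.15 -0.99  0.02]
0.55 0.2 0.0131 below 32.8 z [-0.32  0.78 -0.54] lip [ 0.464 -0.421  0.201] o [ 0.484 -0.471  0.301] j [-0.37  0.47 -1.03 -1.55 -1.14  2.61] tcp [ 0.493 -0.355  0.328] tz [ 0.06 -1.    0.03]
0.55 0.28 0.0085 below 33.0 z [-0.4   0.74 -0.54] lip [ 0.466 -0.419  0.281] o [ 0.491 -0.467  0.381] j [-0.37  0.29 -0.98 -1.36 -1.07  2.53] tcp [ 0.493 -0.35   0.405] tz [ 0.13 -0.99  0.05]
```

```bash
cat > gen.py <<'E'
from h import *
from scipy.spatial.transform import Slerp
def emit(poses,start=None):
    "poses: list of (p,Rot); prints calls of 5 rows; each call relative to its start"
    s=status.get_state(); p0,q0=(np.array(s['eef_pos']),R.from_quat(s['eef_rot'])) if start is None else start
    while len(poses)%5: poses.append(poses[-1])
    for i in range(0,len(poses),5):
        L=[((p-p0)/.8).round(3).tolist() for p,q in poses[i:i+5]]; A=[((q*q0.inv()).as_rotvec(degrees=True)/30).round(3).tolist() for p,q in poses[i:i+5]]
        print('L',L); print('R',A, '' if np.abs(A).max()<=1 else '!!!')
        p0,q0=poses[i+4]
def line(p0,q0,p1,q1,n):
    S=Slerp([0,1],R.concatenate([q0,q1])); return [(p0+(p1-p0)*k/n,S(k/n)) for k in range(1,n+1)]
E
cat > mg1.py <<'E'
from plan2 import *
from gen import *
s=st(); P0,Q=np.array(s['eef_pos']),R.from_quat(s['eef_rot'])
print('ang',np.degrees((T*Q.inv()).magnitude()))
pre=p+[0,0,.13]; print('pre ik',ik(pre,T,j0=r.x).cost)
emit(line(P0,Q,pre,T,10))
E
python3 mg1.py
```

```text
grasp [ 0.4682 -0.1818  0.0729] [ 0.1896  0.932  -0.0616  0.3028] 4.716419915665114e-18 [-0.591  0.167 -1.089 -0.306  0.111 -0.154]
t 45.15 p [ 0.3936 -0.2941  0.3785] q [0.346 0.938 0.    0.001] F [-0.2  0.1 -0.3] w 0.0857 g 0.0
ang 39.852624646577425
pre ik 1.6041311248044336e-30
L [[0.009, 0.014, -0.022], [0.019, 0.028, -0.044], [0.028, 0.042, -0.066], [0.037, 0.056, -0.088], [0.047, 0.07, -0.11]]
R [[-0.063, -0.102, 0.056], [-0.127, -0.204, 0.113], [-0.19, -0.307, 0.169], [-0.254, -0.409, 0.225], [-0.317, -0.511, 0.282]] 
L [[0.009, 0.014, -0.022], [0.019, 0.028, -0.044], [0.028, 0.042, -0.066], [0.037, 0.056, -0.088], [0.047, 0.07, -0.11]]
R [[-0.063, -0.102, 0.056], [-0.127, -0.204, 0.113], [-0.19, -0.307, 0.169], [-0.254, -0.409, 0.225], [-0.317, -0.511, 0.282]]
```

>>> move_arm:
  linear:
    - [0.009,0.014,-0.022]
    - [0.019,0.028,-0.044]
    - [0.028,0.042,-0.066]
    - [0.037,0.056,-0.088]
    - [0.047,0.07,-0.11]
  rotation:
    - [-0.063,-0.102,0.056]
    - [-0.127,-0.204,0.113]
    - [-0.19,-0.307,0.169]
    - [-0.254,-0.409,0.225]
    - [-0.317,-0.511,0.282]
  jaw: [1,1,1,1,1]

```text
clock: 45.78
eef_pos: [0.4313, -0.2376, 0.2901]
eef_rot: [0.271, 0.949, -0.031, 0.155]
contact_force: [-0.9, -1.3, 0.1]
grip_width: 0.0853
grasp_force: 0.0
```

>>> move_arm:
  linear:
    - [0.009,0.014,-0.022]
    - [0.019,0.028,-0.044]
    - [0.028,0.042,-0.066]
    - [0.037,0.056,-0.088]
    - [0.047,0.07,-0.11]
  rotation:
    - [-0.063,-0.102,0.056]
    - [-0.127,-0.204,0.113]
    - [-0.19,-0.307,0.169]
    - [-0.254,-0.409,0.225]
    - [-0.317,-0.511,0.282]
  jaw: [0.9,0.8,0.7,0.6,0.5]

```text
clock: 46.4
eef_pos: [0.4688, -0.1816, 0.2023]
eef_rot: [0.189, 0.932, -0.062, 0.304]
contact_force: [1.5, -0.7, -0.7]
grip_width: 0.0425
grasp_force: 0.0
```

```bash
cat > mg2.py <<'E'
from plan2 import *
from gen import *
s=st(); P0,Q=np.array(s['eef_pos']),R.from_quat(s['eef_rot']); print(np.round(s['joint_positions'],3))
emit(line(P0,Q,p,T,5))
im,d=viewer.camera('wrist'); cv2.imwrite('pics/w18.png',im)
E
python3 mg2.py
```

```text
grasp [ 0.4682 -0.1818  0.0729] [ 0.1896  0.932  -0.0616  0.3028] 4.716419915665114e-18 [-0.591  0.167 -1.089 -0.306  0.111 -0.154]
t 46.4 p [ 0.4688 -0.1816  0.2023] q [ 0.189  0.932 -0.062  0.304] F [ 1.5 -0.7 -0.7] w 0.0425 g 0.0
[-0.59  -0.082 -0.826  0.204  0.111 -0.155]
L [[-0.0, -0.0, -0.032], [-0.0, -0.0, -0.065], [-0.0, -0.0, -0.097], [-0.001, -0.0, -0.129], [-0.001, -0.0, -0.162]]
R [[0.001, 0.001, -0.0], [0.001, 0.002, -0.001], [0.002, 0.002, -0.001], [0.002, 0.003, -0.002], [0.003, 0.004, -0.002]]
```

View pics/w18.png

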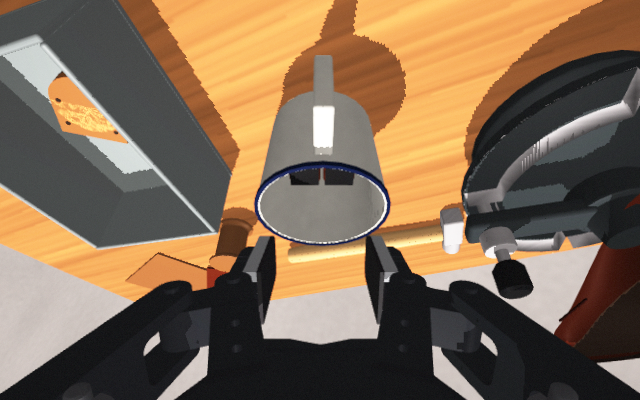

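>>> move_arm:
  linear:
    - [0,0,-0.045]
    - [0,0,-0.09]
    - [0,0,-0.13]
    - [0,0,-0.155]
    - [-0.001,0,-0.162]
  rotation:
    - [0,0,0]
    - [0,0,0]
    - [0.003,0.004,0]
    - [0.003,0.004,0]
    - [0.003,0.004,0]
  jaw: [0.5,0.5,0.5,0.5,0.5]

```text
clock: 47.08
eef_pos: [0.4677, -0.1822, 0.0719]
eef_rot: [0.19, 0.933, -0.061, 0.3]
contact_force: [-0.6, -0.0, 0.6]
grip_width: 0.0426
grasp_force: 0.0
```

>>> move_arm:
  linear:
    - [0,0,0]
    - [0,0,0]
    - [0,0,0]
    - [0,0,0]
    - [0,0,0]
  rotation:
    - [0,0,0]
    - [0,0,0]
    - [0,0,0]
    - [0,0,0]
    - [0,0,0]
  jaw: [0.5,0,0,0,0]
  newtons: 110

```text
clock: 47.7
eef_pos: [0.4685, -0.1824, 0.074]
eef_rot: [0.189, 0.932, -0.061, 0.303]
contact_force: [-3.6, 2.0, 8.8]
grip_width: 0.0123
grasp_force: 107.1
```

```bash
cat > mg3.py <<'E'
from plan2 import *
from gen import *
import pickle
s=st(); P0,Q=np.array(s['eef_pos']),R.from_quat(s['eef_rot']); j0=np.array(s['joint_positions']); print(j0.round(3)); print('err',P0-p,np.degrees((T*Q.inv()).magnitude()))
up=P0+[0,0,.17]; ju=ik(up,Q,j0=j0); print('up',ju.cost,ju.x.round(2))
b=None
for k in range(16):
    def res(j):
        q,A=FK(j); o,z,lip=mugof(q,A)
        return np.r_[(lip+.02*np.r_[z[:2],0]-BIN)[:2]*12,max(0,.13-lip[2])*30,max(0,lip[2]-.18)*8,(z[2]+.57)*2.5,.15*((j-mid)/half)**4]
    q=least_squares(res,np.clip(j0+np.random.default_rng(k).normal(0,.5,6)+[-.2,0,0,0,0,2.7],lo,hi),bounds=(lo,hi))
    if b is None or q.cost<b.cost:b=q
jp=b.x; n=30
poses=[FK(ju.x+(jp-ju.x)*k/n) for k in range(1,n+1)]
for k in range(1,n+1,3):
    q,A=poses[k-1]; o,z,lip=mugof(q,A); e=(poses[k-1][1]*(poses[k-2][1] if k>1 else Q).inv()).magnitude(); print(k,'tcp',q.round(3),'tilt',np.degrees(np.arccos(z[2])).round(0),'lip',lip.round(3),'foot',o.round(3),'step',np.degrees(e).round(1))
q,A=poses[-1]; print('final',q,jp.round(2),mugof(q,A))
pickle.dump([(q,A.as_quat()) for q,A in poses],open('pour.pkl','wb'))
emit([(P0+[0,0,.034*k],Q) for k in range(1,6)]); emit(poses,(up,Q))
E
timeout 300 python3 mg3.py
```

```text
grasp [ 0.4682 -0.1818  0.0729] [ 0.1896  0.932  -0.0616  0.3028] 4.716419915665114e-18 [-0.591  0.167 -1.089 -0.306  0.111 -0.154]
t 47.7 p [ 0.4685 -0.1824  0.074 ] q [ 0.189  0.932 -0.061  0.303] F [-3.6  2.   8.8] w 0.0123 g 107.1
[-0.593  0.164 -1.086 -0.299  0.112 -0.156]
err [ 0.00030297 -0.00060188  0.00110083] 0.04805968745359792
up 5.365671489960155e-25 [-0.59 -0.13 -0.73  0.35  0.11 -0.16]
1 tcp [ 0.479 -0.198  0.242] tilt 2.0 lip [ 0.507 -0.246  0.27 ] foot [ 0.565 -0.243  0.172] step 5.6
4 tcp [ 0.508 -0.241  0.24 ] tilt 9.0 lip [ 0.517 -0.304  0.269] foot [ 0.587 -0.307  0.18 ] step 5.9
7 tcp [ 0.532 -0.278  0.244] tilt 19.0 lip [ 0.517 -0.35   0.271] foot [ 0.601 -0.363  0.194] step 6.1
10 tcp [ 0.55  -0.309  0.251] tilt 31.0 lip [ 0.509 -0.384  0.27 ] foot [ 0.605 -0.407  0.213] step 6.4
13 tcp [ 0.56  -0.333  0.262] tilt 45.0 lip [ 0.498 -0.405  0.265] foot [ 0.601 -0.441  0.232] step 6.6
16 tcp [ 0.564 -0.349  0.274] tilt 59.0 lip [ 0.486 -0.417  0.255] foot [ 0.59  -0.463  0.251] step 6.8
19 tcp [ 0.559 -0.359  0.287] tilt 74.0 lip [ 0.476 -0.421  0.239] foot [ 0.5
[... 1562 characters left out ...]
 0.016], [-0.005, -0.019, 0.021], [-0.009, -0.021, 0.025]]
R [[0.021, -0.19, -0.122], [0.043, -0.385, -0.239], [0.064, -0.586, -0.35], [0.085, -0.793, -0.456], [0.107, -1.004, -0.557]] !!!
L [[-0.005, -0.002, 0.005], [-0.011, -0.002, 0.009], [-0.017, -0.002, 0.013], [-0.025, -0.001, 0.016], [-0.034, 0.0, 0.019]]
R [[0.015, -0.216, -0.096], [0.029, -0.436, -0.188], [0.042, -0.659, -0.275], [0.053, -0.887, -0.356], [0.063, -1.118, -0.433]] !!!
L [[-0.009, 0.002, 0.002], [-0.02, 0.005, 0.004], [-0.03, 0.009, 0.005], [-0.042, 0.013, 0.006], [-0.054, 0.018, 0.005]]
R [[0.004, -0.233, -0.075], [0.005, -0.469, -0.146], [0.003, -0.707, -0.214], [-0.001, -0.947, -0.278], [-0.008, -1.188, -0.339]] !!!
```

>>> move_arm:
  linear:
    - [0,0,0.02]
    - [0,0,0.06]
    - [0,0,0.11]
    - [0,0,0.16]
    - [0,0,0.213]
  rotation:
    - [0,0,0]
    - [0,0,0]
    - [0,0,0]
    - [0,0,0]
    - [0,0,0]
  jaw: [0,0,0,0,0]

```text
clock: 48.32
eef_pos: [0.467, -0.1815, 0.2446]
eef_rot: [0.19, 0.932, -0.061, 0.301]
contact_force: [0.8, -0.8, -3.6]
grip_width: 0.0123
grasp_force: 107.5
```

Run:
```python
from plan2 import *
s=st(); print(np.round(s['joint_positions'],3)); q,A=np.array(s['eef_pos']),R.from_quat(s['eef_rot']); o,z,l=mugof(q,A); print('pred mug',o,z)
im,d=viewer.camera('scene'); cv2.imwrite('pics/s19.png',cv2.resize(im[90:290,180:400],(660,600)))
M=viewer.camera_model('wrist'); im,d=viewer.camera('wrist'); C=cloud('wrist',d,M)
P=C[(np.hypot(C[...,0]-o[0],C[...,1]-o[1])<.07)&(C[...,2]>.24)&(C[...,2]<.30)]
c=P.mean(0);w,v=np.linalg.eigh(np.cov((P-c).T)); print(len(P),c,'rim normal',v[:,0])
```

```text
grasp [ 0.4682 -0.1818  0.0729] [ 0.1896  0.932  -0.0616  0.3028] 4.716419915665114e-18 [-0.591  0.167 -1.089 -0.306  0.111 -0.154]
t 48.33 p [ 0.467  -0.1815  0.2446] q [ 0.19   0.932 -0.061  0.301] F [ 0.8 -0.8 -3.6] w 0.0123 g 107.5
[-0.593 -0.129 -0.728  0.356  0.112 -0.156]
pred mug [ 0.55383922 -0.21827462  0.17142365] [ 0.00303178 -0.00197843  0.99999345]
629 [ 0.50210223 -0.19812282  0.26057536] rim normal [-0.24128588  0.11701518 -0.96337354]
```

View pics/s19.png

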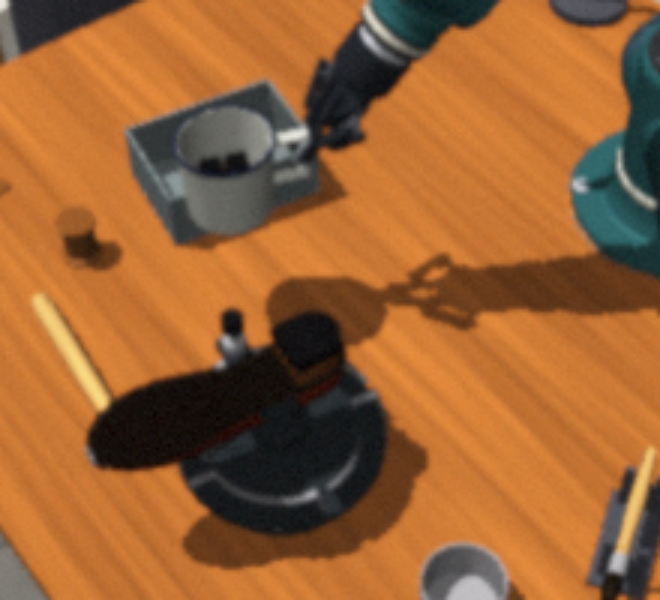

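>>> move_arm:
  linear:
    - [0.013,-0.02,-0.003]
    - [0.026,-0.038,-0.004]
    - [0.038,-0.056,-0.005]
    - [0.05,-0.074,-0.005]
    - [0.06,-0.09,-0.004]
  rotation:
    - [0.006,-0.063,-0.177]
    - [0.014,-0.135,-0.353]
    - [0.025,-0.218,-0.527]
    - [0.04,-0.31,-0.699]
    - [0.058,-0.411,-0.869]
  jaw: [0,0,0,0,0]

```text
clock: 49.05
eef_pos: [0.5155, -0.254, 0.2388]
eef_rot: [0.406, 0.829, -0.093, 0.374]
contact_force: [-0.4, -0.9, -4.3]
grip_width: 0.0122
grasp_force: 107.6
```

>>> move_arm:
  linear:
    - [0.01,-0.015,0.001]
    - [0.019,-0.03,0.004]
    - [0.027,-0.044,0.006]
    - [0.035,-0.056,0.01]
    - [0.041,-0.068,0.013]
  rotation:
    - [0.015,-0.112,-0.167]
    - [0.032,-0.232,-0.331]
    - [0.052,-0.362,-0.491]
    - [0.074,-0.5,-0.647]
    - [0.1,-0.646,-0.798]
  jaw: [0,0,0,0,0]

```text
clock: 49.68
eef_pos: [0.5482, -0.3083, 0.2493]
eef_rot: [0.587, 0.654, -0.078, 0.47]
contact_force: [-0.3, -0.2, -3.0]
grip_width: 0.0122
grasp_force: 107.7
```

>>> move_arm:
  linear:
    - [0.005,-0.011,0.004]
    - [0.01,-0.021,0.009]
    - [0.013,-0.03,0.013]
    - [0.016,-0.038,0.019]
    - [0.017,-0.044,0.024]
  rotation:
    - [0.021,-0.155,-0.147]
    - [0.043,-0.317,-0.29]
    - [0.067,-0.487,-0.427]
    - [0.092,-0.663,-0.559]
    - [0.118,-0.846,-0.686]
  jaw: [0,0,0,0,0]

```text
clock: 50.3
eef_pos: [0.5618, -0.3435, 0.2686]
eef_rot: [0.71, 0.423, -0.009, 0.562]
contact_force: [0.7, -1.2, -3.1]
grip_width: 0.0119
grasp_force: 107.9
```

```bash
cat > mg4.py <<'E'
from plan2 import *
from gen import *
import pickle
s=st(); print(np.round(s['joint_positions'],3)); q,A=np.array(s['eef_pos']),R.from_quat(s['eef_rot']); o,z,l=mugof(q,A); print('pred mug',o.round(3),z.round(2),'lip',l.round(3))
poses=[(a,R.from_quat(b)) for a,b in pickle.load(open('pour.pkl','rb'))]
jn=np.array(s['joint_positions']); jp=ik(poses[-1][0],poses[-1][1],j0=np.array([-.35,.52,-1.05,-1.65,-1.18,2.65])).x
emit([FK(jn+(jp-jn)*k/25) for k in range(1,26)])
E
python3 mg4.py
```

```text
grasp [ 0.4682 -0.1818  0.0729] [ 0.1896  0.932  -0.0616  0.3028] 4.716419915665114e-18 [-0.591  0.167 -1.089 -0.306  0.111 -0.154]
t 50.3 p [ 0.5618 -0.3435  0.2686] q [ 0.71   0.423 -0.009  0.562] F [ 0.7 -1.2 -3.1] w 0.0119 g 107.9
[-0.47   0.198 -0.899 -0.654 -0.535  1.253]
pred mug [ 0.593 -0.456  0.243] [-0.75  0.31  0.59] lip [ 0.488 -0.413  0.257]
L [[0.0, -0.003, 0.003], [0.0, -0.006, 0.006], [0.0, -0.01, 0.009], [-0.001, -0.012, 0.013], [-0.002, -0.015, 0.016]]
R [[0.013, -0.113, -0.074], [0.025, -0.228, -0.146], [0.038, -0.345, -0.216], [0.051, -0.464, -0.285], [0.063, -0.585, -0.351]] 
L [[-0.001, -0.002, 0.003], [-0.003, -0.004, 0.006], [-0.006, -0.006, 0.009], [-0.008, -0.007, 0.012], [-0.011, -0.008, 0.015]]
R [[0.011, -0.123, -0.065], [0.022, -0.248, -0.127], [0.032, -0.374, -0.188], [0.043, -0.503, -0.247], [0.052, -0.632, -0.304]] 
L [[-0.003, -0.001, 0.003], [-0.007, -0.001, 0.005], [-0.011, -0.001, 0.008], [-0.015, -0.001, 0.01], [-0.02, -0.0, 0.012]]
R [[0.008, -0.131, -0.056], [0.016, -0.264, -0.11], [0.023, -0.398, -0.162], [0.029, -0.533, -0.213], [0.035, -0.67, -0.261]] 
L [[-0.005, 0.001, 0.002], [-0.01, 0.002, 0.004], [-0.016, 0.003, 0.005], [-0.022, 0.005, 0.006], [-0.028, 0.006, 0.007]]
R [[0.004, -0.138, -0.048], [0.007, -0.276, -0.094], [0.009, -0.416, -0.139], [0.011, -0.557, -0.183], [0.011, -0.698, -0.225]] 
L [[-0.006, 0.002, 0.001], [-0.013, 0.004, 0.001], [-0.02, 0.007, 0.002], [-0.027, 0.009, 0.002], [-0.034, 0.012, 0.002]]
R [[-0.001, -0.142, -0.041], [-0.003, -0.285, -0.082], [-0.006, -0.429, -0.121], [-0.011, -0.573, -0.159], [-0.016, -0.718, -0.196]]
```

>>> move_arm:
  linear:
    - [0,-0.003,0.003]
    - [0,-0.006,0.006]
    - [0,-0.01,0.009]
    - [-0.001,-0.012,0.013]
    - [-0.002,-0.015,0.016]
  rotation:
    - [0.013,-0.113,-0.074]
    - [0.025,-0.228,-0.146]
    - [0.038,-0.345,-0.216]
    - [0.051,-0.464,-0.285]
    - [0.063,-0.585,-0.351]
  jaw: [0,0,0,0,0]

```text
clock: 50.92
eef_pos: [0.5602, -0.3554, 0.2814]
eef_rot: [0.748, 0.267, 0.054, 0.605]
contact_force: [-0.2, -0.2, -2.6]
grip_width: 0.0123
grasp_force: 108.0
```

>>> move_arm:
  linear:
    - [-0.001,-0.002,0.003]
    - [-0.003,-0.004,0.006]
    - [-0.006,-0.006,0.009]
    - [-0.008,-0.007,0.012]
    - [-0.011,-0.008,0.015]
  rotation:
    - [0.011,-0.123,-0.065]
    - [0.022,-0.248,-0.127]
    - [0.032,-0.374,-0.188]
    - [0.043,-0.503,-0.247]
    - [0.052,-0.632,-0.304]
  jaw: [0,0,0,0,0]

```text
clock: 51.55
eef_pos: [0.5514, -0.3618, 0.2935]
eef_rot: [0.756, 0.103, 0.132, 0.633]
contact_force: [0.5, -0.4, -3.4]
grip_width: 0.0119
grasp_force: 108.1
```

>>> move_arm:
  linear:
    - [-0.003,-0.001,0.003]
    - [-0.007,-0.001,0.005]
    - [-0.011,-0.001,0.008]
    - [-0.015,-0.001,0.01]
    - [-0.02,0,0.012]
  rotation:
    - [0.008,-0.131,-0.056]
    - [0.016,-0.264,-0.11]
    - [0.023,-0.398,-0.162]
    - [0.029,-0.533,-0.213]
    - [0.035,-0.67,-0.261]
  jaw: [0,0,0,0,0]

```text
clock: 52.18
eef_pos: [0.5354, -0.3619, 0.3033]
eef_rot: [0.732, -0.062, 0.219, 0.642]
contact_force: [0.3, 0.5, -3.0]
grip_width: 0.0123
grasp_force: 108.3
```

>>> move_arm:
  linear:
    - [-0.005,0.001,0.002]
    - [-0.01,0.002,0.004]
    - [-0.016,0.003,0.005]
    - [-0.022,0.005,0.006]
    - [-0.028,0.006,0.007]
  rotation:
    - [0.004,-0.138,-0.048]
    - [0.007,-0.276,-0.094]
    - [0.009,-0.416,-0.139]
    - [0.011,-0.557,-0.183]
    - [0.011,-0.698,-0.225]
  jaw: [0,0,0,0,0]

```text
clock: 52.8
eef_pos: [0.5131, -0.3571, 0.309]
eef_rot: [0.677, -0.221, 0.31, 0.63]
contact_force: [0.9, 0.2, -3.6]
grip_width: 0.0121
grasp_force: 108.3
```

>>> move_arm:
  linear:
    - [-0.006,0.002,0.001]
    - [-0.013,0.004,0.001]
    - [-0.02,0.007,0.002]
    - [-0.027,0.009,0.002]
    - [-0.034,0.012,0.002]
  rotation:
    - [-0.001,-0.142,-0.041]
    - [-0.003,-0.285,-0.082]
    - [-0.006,-0.429,-0.121]
    - [-0.011,-0.573,-0.159]
    - [-0.016,-0.718,-0.196]
  jaw: [0,0,0,0,0]

```text
clock: 53.42
eef_pos: [0.4858, -0.3475, 0.3109]
eef_rot: [0.592, -0.368, 0.4, 0.595]
contact_force: [0.5, -0.1, -1.8]
grip_width: 0.0123
grasp_force: 108.3
```

```bash
python3 mg4.py | head -4
python3 - <<'E'
from h import *
for cam in ['top','scene','wrist']:
    im,d=viewer.camera(cam); cv2.imwrite(f'pics/{cam}20.png',im)
    for n,z in (('tip0',.03),('old0',.01)): print(cam,n,[(np.round(x['centre']).tolist(),round(x['conf'],2),px2w(cam,[x['centre']],z=z)[0][:2].round(3)) for x in viewer.mark_of(n,cam)[:6]])
E
```

```text
grasp [ 0.4682 -0.1818  0.0729] [ 0.1896  0.932  -0.0616  0.3028] 4.716419915665114e-18 [-0.591  0.167 -1.089 -0.306  0.111 -0.154]
t 53.42 p [ 0.4858 -0.3475  0.3109] q [ 0.592 -0.368  0.4    0.595] F [ 0.5 -0.1 -1.8] w 0.0123 g 108.3
[-0.349  0.523 -1.053 -1.652 -1.185  2.649]
pred mug [ 0.476 -0.463  0.283] [-0.27  0.78 -0.56] lip [ 0.459 -0.414  0.182]
top tip0 [([222.0, 426.0], 0.56, array([ 0.425, -0.359])), ([229.0, 420.0], 0.48, array([ 0.4  , -0.337])), ([234.0, 424.0], 0.48, array([ 0.384, -0.349])), ([212.0, 450.0], 0.46, array([ 0.456, -0.442]))]
top old0 [([220.0, 434.0], 0.7, array([ 0.43 , -0.391]))]
scene tip0 [([143.0, 237.0], 0.58, array([ 0.506, -0.447])), ([144.0, 278.0], 0.44, array([ 0.381, -0.341]))]
scene old0 [([149.0, 261.0], 0.6, array([ 0.437, -0.375]))]
wrist tip0 []
wrist old0 []
```

>>> move_arm:
  linear:
    - [0,0,0.006]
    - [0,0,0]
    - [0,0,0.006]
    - [0,0,0]
    - [0,0,0]
  rotation:
    - [0,0,0]
    - [0,0,0]
    - [0,0,0]
    - [0,0,0]
    - [0,0,0]
  jaw: [0,0,0,0,0]

```text
clock: 54.5
eef_pos: [0.4864, -0.3477, 0.3109]
eef_rot: [0.592, -0.367, 0.399, 0.595]
contact_force: [0.3, -0.4, -1.5]
grip_width: 0.0117
grasp_force: 108.3
```

```bash
cat > tips.py <<'E'
from h import *
F=[]
for k in range(3):
  for cam in ['top','scene']:
    im,d=viewer.camera(cam); F.append(status.get_state()['contact_force'])
    print(cam,[(np.round(x['centre']).tolist(),round(x['conf'],2),px2w(cam,[x['centre']],depth=d)[0].round(3)) for x in viewer.mark_of('tip0',cam)[:6]])
    F.append(status.get_state()['contact_force'])
print(np.mean(F,0),np.std(F,0))
E
python3 tips.py
cat > mg5.py <<'E'
from plan2 import *
from gen import *
s=st(); jn=np.array(s['joint_positions']); ju=np.array([-.593,-.129,-.728,.356,.112,-.156])
n=30
ps=[FK(jn+(ju-jn)*k/n) for k in range(1,n+1)]
ps[-1]=(np.array([.4675,-.1818,.244]),T); emit(ps)
E
python3 mg5.py
```

```text
top [([146.0, 311.0], 0.64, array([0.641, 0.025, 0.209])), ([234.0, 418.0], 0.51, array([ 0.381, -0.322,  0.062])), ([158.0, 317.0], 0.51, array([0.605, 0.009, 0.212])), ([232.0, 423.0], 0.49, array([ 0.387, -0.34 ,  0.054]))]
scene [([146.0, 277.0], 0.4, array([ 0.404, -0.313,  0.059]))]
top [([217.0, 428.0], 0.68, array([ 0.439, -0.362,  0.052])), ([234.0, 414.0], 0.63, array([ 0.38 , -0.308,  0.073])), ([154.0, 316.0], 0.59, array([0.616, 0.012, 0.214])), ([228.0, 420.0], 0.57, array([ 0.403, -0.341,  0.012]))]
scene [([146.0, 239.0], 0.62, array([ 0.499, -0.443,  0.014])), ([144.0, 279.0], 0.38, array([ 0.396, -0.312,  0.064]))]
top [([216.0, 427.0], 0.64, array([ 0.44 , -0.358,  0.056])), ([236.0, 416.0], 0.46, array([ 0.38 , -0.332, -0.001])), ([233.0, 420.0], 0.39, array([ 0.385, -0.332,  0.054]))]
scene [([143.0, 240.0], 0.53, array([ 0.493, -0.442,  0.027])), ([147.0, 279.0], 0.47, array([ 0.397, -0.309,  0.049])), ([217.0, 209.0], 0.42, array([ 0.782, -0.2  ,  0.025]))]
[ 0.08113889  0.12593251 -2.19453895] [0.63543759 0.36695054 0.63326004]
grasp [ 0.4682 -0.1818  0.0729] 
[... 987 characters left out ...]
015, -0.01], [-0.008, 0.024, -0.015], [-0.012, 0.034, -0.02], [-0.018, 0.045, -0.024]]
R [[-0.021, 0.184, 0.127], [-0.043, 0.36, 0.259], [-0.066, 0.53, 0.396], [-0.09, 0.693, 0.539], [-0.116, 0.847, 0.685]] 
L [[-0.007, 0.012, -0.004], [-0.014, 0.025, -0.007], [-0.023, 0.038, -0.01], [-0.032, 0.053, -0.012], [-0.042, 0.069, -0.014]]
R [[-0.02, 0.147, 0.152], [-0.039, 0.285, 0.307], [-0.057, 0.415, 0.467], [-0.076, 0.535, 0.631], [-0.096, 0.646, 0.797]] 
L [[-0.011, 0.016, -0.001], [-0.023, 0.034, -0.001], [-0.035, 0.052, -0.0], [-0.048, 0.071, 0.002], [-0.06, 0.09, 0.004]]
R [[-0.013, 0.102, 0.17], [-0.024, 0.195, 0.342], [-0.034, 0.277, 0.516], [-0.044, 0.35, 0.691], [-0.058, 0.406, 0.867]]
```

```bash
sed -i 's/^n=30/n=35/' mg5.py; python3 mg5.py | tail -14
```

```text
L [[0.011, -0.003, -0.0], [0.021, -0.007, -0.0], [0.031, -0.01, -0.001], [0.04, -0.013, -0.002], [0.048, -0.015, -0.004]]
R [[0.008, 0.207, 0.054], [0.013, 0.413, 0.109], [0.015, 0.618, 0.166], [0.015, 0.821, 0.224], [0.012, 1.022, 0.285]] !!!
L [[0.008, -0.002, -0.002], [0.015, -0.003, -0.005], [0.022, -0.004, -0.007], [0.028, -0.004, -0.011], [0.033, -0.004, -0.014]]
R [[-0.004, 0.199, 0.065], [-0.009, 0.397, 0.132], [-0.017, 0.592, 0.202], [-0.028, 0.785, 0.275], [-0.041, 0.975, 0.351]] 
L [[0.005, 0.001, -0.004], [0.008, 0.003, -0.008], [0.011, 0.005, -0.012], [0.014, 0.008, -0.016], [0.015, 0.011, -0.021]]
R [[-0.012, 0.187, 0.08], [-0.026, 0.371, 0.164], [-0.042, 0.551, 0.251], [-0.059, 0.728, 0.342], [-0.078, 0.901, 0.437]] 
L [[0.001, 0.004, -0.005], [0.001, 0.009, -0.009], [-0.0, 0.015, -0.014], [-0.002, 0.021, -0.018], [-0.004, 0.028, -0.022]]
R [[-0.017, 0.169, 0.099], [-0.035, 0.333, 0.202], [-0.055, 0.493, 0.308], [-0.075, 0.649, 0.419], [-0.096, 0.799, 0.533]] 
L [[-0.003, 0.008, -0.004], [-0.007, 0.016, -0.008], [-0.012, 0.025, -0.012], [-0.017, 0.035, -0.015], [-0.023, 0.046, -0.018]]
R [[-0.018, 0.145, 0.118], [-0.037, 0.285, 0.24], [-0.055, 0.419, 0.365], [-0.074, 0.547, 0.493], [-0.094, 0.669, 0.625]] 
L [[-0.007, 0.011, -0.003], [-0.014, 0.023, -0.005], [-0.022, 0.036, -0.007], [-0.031, 0.049, -0.008], [-0.04, 0.063, -0.009]]
R [[-0.016, 0.116, 0.135], [-0.03, 0.226, 0.272], [-0.045, 0.329, 0.413], [-0.059, 0.425, 0.555], [-0.073, 0.514, 0.7]] 
L [[-0.01, 0.015, -0.0], [-0.02, 0.03, 0.0], [-0.031, 0.046, 0.001], [-0.042, 0.062, 0.003], [-0.053, 0.079, 0.004]]
R [[-0.01, 0.082, 0.147], [-0.018, 0.158, 0.295], [-0.026, 0.225, 0.445], [-0.033, 0.285, 0.596], [-0.045, 0.332, 0.746]]
```

>>> move_arm:
  linear:
    - [0.011,-0.003,0]
    - [0.021,-0.007,0]
    - [0.031,-0.01,-0.001]
    - [0.04,-0.013,-0.002]
    - [0.048,-0.015,-0.004]
  rotation:
    - [0.008,0.207,0.054]
    - [0.013,0.413,0.109]
    - [0.015,0.618,0.166]
    - [0.015,0.821,0.224]
    - [0.012,1,0.285]
  jaw: [0,0,0,0,0]

```text
clock: 55.72
eef_pos: [0.525, -0.3597, 0.308]
eef_rot: [0.703, -0.156, 0.274, 0.637]
contact_force: [-0.2, -0.2, -2.0]
grip_width: 0.0118
grasp_force: 108.3
```

>>> move_arm:
  linear:
    - [0.008,-0.002,-0.002]
    - [0.015,-0.003,-0.005]
    - [0.022,-0.004,-0.007]
    - [0.028,-0.004,-0.011]
    - [0.033,-0.004,-0.014]
  rotation:
    - [-0.004,0.22,0.065]
    - [-0.009,0.419,0.132]
    - [-0.017,0.614,0.202]
    - [-0.028,0.807,0.275]
    - [-0.041,0.997,0.351]
  jaw: [0,0,0,0,0]

```text
clock: 56.35
eef_pos: [0.5512, -0.3628, 0.2966]
eef_rot: [0.754, 0.081, 0.142, 0.636]
contact_force: [0.2, -0.5, -2.4]
grip_width: 0.0118
grasp_force: 108.1
```

>>> move_arm:
  linear:
    - [0.005,0.001,-0.004]
    - [0.008,0.003,-0.008]
    - [0.011,0.005,-0.012]
    - [0.014,0.008,-0.016]
    - [0.015,0.011,-0.021]
  rotation:
    - [-0.012,0.187,0.08]
    - [-0.026,0.371,0.164]
    - [-0.042,0.551,0.251]
    - [-0.059,0.728,0.342]
    - [-0.078,0.901,0.437]
  jaw: [0,0,0,0,0]

```text
clock: 56.98
eef_pos: [0.5631, -0.3539, 0.2798]
eef_rot: [0.739, 0.315, 0.031, 0.594]
contact_force: [0.4, -0.0, -1.7]
grip_width: 0.012
grasp_force: 108.1
```

>>> move_arm:
  linear:
    - [0.001,0.004,-0.005]
    - [0.001,0.009,-0.009]
    - [0,0.015,-0.014]
    - [-0.002,0.021,-0.018]
    - [-0.004,0.028,-0.022]
  rotation:
    - [-0.017,0.169,0.099]
    - [-0.035,0.333,0.202]
    - [-0.055,0.493,0.308]
    - [-0.075,0.649,0.419]
    - [-0.096,0.799,0.533]
  jaw: [0,0,0,0,0]

```text
clock: 57.6
eef_pos: [0.5596, -0.3313, 0.262]
eef_rot: [0.664, 0.531, -0.048, 0.524]
contact_force: [0.5, -0.1, -2.1]
grip_width: 0.0118
grasp_force: 108.2
```

>>> move_arm:
  linear:
    - [-0.003,0.008,-0.004]
    - [-0.007,0.016,-0.008]
    - [-0.012,0.025,-0.012]
    - [-0.017,0.035,-0.015]
    - [-0.023,0.046,-0.018]
  rotation:
    - [-0.018,0.145,0.118]
    - [-0.037,0.285,0.24]
    - [-0.055,0.419,0.365]
    - [-0.074,0.547,0.493]
    - [-0.094,0.669,0.625]
  jaw: [0,0,0,0,0]

```text
clock: 58.22
eef_pos: [0.5411, -0.2944, 0.2477]
eef_rot: [0.538, 0.713, -0.09, 0.441]
contact_force: [0.0, 0.5, -2.6]
grip_width: 0.0122
grasp_force: 108.1
```

>>> move_arm:
  linear:
    - [-0.007,0.011,-0.003]
    - [-0.014,0.023,-0.005]
    - [-0.022,0.036,-0.007]
    - [-0.031,0.049,-0.008]
    - [-0.04,0.063,-0.009]
  rotation:
    - [-0.016,0.116,0.135]
    - [-0.03,0.226,0.272]
    - [-0.045,0.329,0.413]
    - [-0.059,0.425,0.555]
    - [-0.073,0.514,0.7]
  jaw: [0,0,0,0,0]

```text
clock: 58.85
eef_pos: [0.509, -0.2439, 0.2405]
eef_rot: [0.374, 0.849, -0.092, 0.361]
contact_force: [0.3, -0.4, -2.5]
grip_width: 0.0121
grasp_force: 107.9
```

>>> move_arm:
  linear:
    - [-0.01,0.015,0]
    - [-0.02,0.03,0]
    - [-0.031,0.046,0.001]
    - [-0.042,0.062,0.003]
    - [-0.053,0.079,0.004]
  rotation:
    - [-0.01,0.082,0.147]
    - [-0.018,0.158,0.295]
    - [-0.026,0.225,0.445]
    - [-0.033,0.285,0.596]
    - [-0.045,0.332,0.746]
  jaw: [0,0,0,0,0]

```text
clock: 59.48
eef_pos: [0.4666, -0.1807, 0.244]
eef_rot: [0.189, 0.932, -0.062, 0.303]
contact_force: [-0.1, 0.0, -2.7]
grip_width: 0.0121
grasp_force: 107.8
```

Run:
```python
from plan2 import *
from gen import *
im,d=viewer.camera('wrist'); np.save('wrist21.npy',d); cv2.imwrite('pics/wrist21.png',im)
s=st(); q,A=np.array(s['eef_pos']),R.from_quat(s['eef_rot']); o,z,l=mugof(q,A); print('mug',o.round(4),z.round(3))
print('tips',[(np.round(x['centre']).tolist(),round(x['conf'],2)) for x in viewer.mark_of('tip0','wrist')[:6]])
# mug axis estimate from rim: blue/white rim points predicted
C=cloud('wrist',d); rel=C-o; h=rel@z; rad=np.linalg.norm(rel-h[...,None]*z,axis=-1)
m=(np.abs(h-.1)<.02)&(np.abs(rad-.054)<.006); P=C[m]; print(len(P))
c=P.mean(0); w,v=np.linalg.eigh(np.cov((P-c).T)); n=v[:,0]*np.sign(v[2,0]); print('rim normal',n.round(3),w)
emit(line(q,A,p,T,5))
```

```text
grasp [ 0.4682 -0.1818  0.0729] [ 0.1896  0.932  -0.0616  0.3028] 4.716419915665114e-18 [-0.591  0.167 -1.089 -0.306  0.111 -0.154]
t 59.52 p [ 0.4658 -0.1796  0.2439] q [ 0.187  0.933 -0.061  0.302] F [-0.4  0.7 -2.4] w 0.0119 g 107.7
mug [ 0.5529 -0.2162  0.1709] [0.002 0.001 1.   ]
tips [([146.0, 118.0], 0.92), ([102.0, 122.0], 0.75)]
289
rim normal [ 0.332 -0.137  0.933] [1.50002005e-06 8.85725641e-06 4.22479257e-05]
L [[-0.0, 0.001, -0.043], [0.0, 0.0, -0.086], [0.001, -0.0, -0.128], [0.002, -0.001, -0.171], [0.002, -0.001, -0.214]]
R [[0.0, 0.003, 0.009], [0.001, 0.002, 0.007], [0.001, 0.001, 0.005], [0.001, 0.0, 0.003], [0.002, -0.001, 0.001]]
```

Run:
```python
from plan2 import *
s=st(); q,A=np.array(s['eef_pos']),R.from_quat(s['eef_rot']); o,z,l=mugof(q,A)
for cam in ['top','scene']:
    im,d=viewer.camera(cam); C=cloud(cam,d); 
    m=(np.hypot(C[...,0]-o[0]-.01,C[...,1]-o[1])<.075)&(C[...,2]>.2)&(C[...,2]<.33); P=C[m]
    # upper envelope: for angular bins about centre take max z at outer radius
    a=np.arctan2(P[:,1]-o[1],P[:,0]-o[0]); k=np.floor((a+np.pi)/(np.pi/9)).astype(int)
    E=np.array([P[k==i][np.argsort(-P[k==i][:,2])[:3]].mean(0) for i in range(18) if (k==i).sum()>3])
    G=np.c_[E[:,:2]-o[:2],np.ones(len(E))]
    f=least_squares(lambda v:G@v-E[:,2],[0,0,.27],loss='soft_l1',f_scale=.002).x
    n=np.array([-f[0],-f[1],1]); n/=np.linalg.norm(n); print(cam,len(P),len(E),'n',n.round(3),'c',E.mean(0).round(3),'res',(G@f-E[:,2]).round(3))
```

```text
grasp [ 0.4682 -0.1818  0.0729] [ 0.1896  0.932  -0.0616  0.3028] 4.716419915665114e-18 [-0.591  0.167 -1.089 -0.306  0.111 -0.154]
t 59.58 p [ 0.4665 -0.1808  0.2441] q [ 0.19   0.932 -0.062  0.303] F [ 0.6 -0.1 -2.1] w 0.0123 g 107.8
top 630 18 n [0.005 0.004 1.   ] c [ 0.553 -0.218  0.273] res [ 0.    -0.001 -0.001  0.002  0.     0.001 -0.001  0.    -0.001 -0.001
  0.001 -0.    -0.001  0.001  0.    -0.     0.    -0.   ]
scene 983 18 n [-0.014 -0.022  1.   ] c [ 0.555 -0.216  0.272] res [ 0.001  0.    -0.001 -0.001  0.     0.001 -0.001 -0.001  0.002  0.001
 -0.     0.    -0.001 -0.001  0.    -0.001  0.002 -0.   ]
```

>>> move_arm:
  linear:
    - [0,0,-0.05]
    - [0,0,-0.11]
    - [0,0,-0.165]
    - [0.001,0,-0.2]
    - [0.001,0,-0.211]
  rotation:
    - [0,0,0]
    - [0,0,0]
    - [0,0,0]
    - [0,0,0]
    - [0,0,0]
  jaw: [0,0,0,0,0]

```text
clock: 60.3
eef_pos: [0.4675, -0.1812, 0.0734]
eef_rot: [0.191, 0.932, -0.062, 0.302]
contact_force: [-19.7, 8.6, 46.3]
grip_width: 0.0121
grasp_force: 115.0
```

>>> move_arm:
  linear:
    - [0,0,0]
    - [0,0,0]
    - [0,0,0]
    - [0,0,0]
    - [0,0,0]
  rotation:
    - [0,0,0]
    - [0,0,0]
    - [0,0,0]
    - [0,0,0]
    - [0,0,0]
  jaw: [0,0,0,0,0]

```text
clock: 60.92
eef_pos: [0.468, -0.1814, 0.0754]
eef_rot: [0.19, 0.932, -0.062, 0.303]
contact_force: [-0.4, 0.5, -2.1]
grip_width: 0.0125
grasp_force: 107.8
```

>>> move_arm:
  linear:
    - [0,0,-0.001]
    - [0,0,-0.002]
    - [0,0,-0.002]
    - [0,0,-0.002]
    - [0,0,-0.002]
  rotation:
    - [0,0,0]
    - [0,0,0]
    - [0,0,0]
    - [0,0,0]
    - [0,0,0]
  jaw: [0,0,0,0.3,0.5]

```text
clock: 61.55
eef_pos: [0.468, -0.1813, 0.0737]
eef_rot: [0.19, 0.932, -0.062, 0.303]
contact_force: [-0.1, 0.4, -0.1]
grip_width: 0.042
grasp_force: 0.0
```

>>> move_arm:
  linear:
    - [0,0,0]
    - [0,0,0.03]
    - [0,0,0.1]
    - [0,0,0.17]
    - [-0.02,0,0.24]
  rotation:
    - [0,0,0]
    - [0,0,0]
    - [0,0,0]
    - [0,0,0]
    - [0,0,0]
  jaw: [0.5,0.5,0.5,0.5,0.5]

```text
clock: 62.18
eef_pos: [0.4519, -0.181, 0.268]
eef_rot: [0.19, 0.932, -0.062, 0.303]
contact_force: [0.6, -0.3, 0.1]
grip_width: 0.0421
grasp_force: 0.0
```

```bash
cat > fin.py <<'E'
from gen import *
import sys
s=st(); P0,Q=np.array(s['eef_pos']),R.from_quat(s['eef_rot']); print(np.round(s['joint_positions'],3))
yaw=np.radians(139.5); D=R.from_matrix(np.array([[np.cos(yaw),np.sin(yaw),0],[np.sin(yaw),-np.cos(yaw),0],[0,0,-1]]).T)
emit(line(P0,Q,np.array([.393,-.29,.40]),D,10))
E
python3 fin.py
```

```text
t 62.17 p [ 0.4519 -0.181   0.268 ] q [ 0.19   0.932 -0.062  0.303] F [ 0.6 -0.3  0.1] w 0.0421 g 0.0
[-0.617 -0.178 -0.699  0.432  0.125 -0.175]
L [[-0.007, -0.014, 0.016], [-0.015, -0.027, 0.033], [-0.022, -0.041, 0.049], [-0.029, -0.054, 0.066], [-0.037, -0.068, 0.082]]
R [[0.064, 0.103, -0.056], [0.127, 0.205, -0.113], [0.191, 0.308, -0.169], [0.255, 0.41, -0.225], [0.319, 0.513, -0.282]] 
L [[-0.007, -0.014, 0.016], [-0.015, -0.027, 0.033], [-0.022, -0.041, 0.049], [-0.029, -0.054, 0.066], [-0.037, -0.068, 0.082]]
R [[0.064, 0.103, -0.056], [0.127, 0.205, -0.113], [0.191, 0.308, -0.169], [0.255, 0.41, -0.225], [0.319, 0.513, -0.282]]
```

>>> move_arm:
  linear:
    - [-0.007,-0.014,0.016]
    - [-0.015,-0.027,0.033]
    - [-0.022,-0.041,0.049]
    - [-0.029,-0.054,0.066]
    - [-0.037,-0.068,0.082]
  rotation:
    - [0.064,0.103,-0.056]
    - [0.127,0.205,-0.113]
    - [0.191,0.308,-0.169]
    - [0.255,0.41,-0.225]
    - [0.319,0.513,-0.282]
  jaw: [0.6,0.7,0.8,0.9,1]

```text
clock: 62.8
eef_pos: [0.4221, -0.236, 0.3318]
eef_rot: [0.273, 0.949, -0.031, 0.153]
contact_force: [0.9, 0.5, 0.0]
grip_width: 0.0852
grasp_force: 0.0
```

>>> move_arm:
  linear:
    - [-0.007,-0.014,0.016]
    - [-0.015,-0.027,0.033]
    - [-0.022,-0.041,0.049]
    - [-0.029,-0.054,0.066]
    - [-0.037,-0.068,0.082]
  rotation:
    - [0.064,0.103,-0.056]
    - [0.127,0.205,-0.113]
    - [0.191,0.308,-0.169]
    - [0.255,0.41,-0.225]
    - [0.319,0.513,-0.282]
  jaw: [1,1,1,1,1]

```text
clock: 63.42
eef_pos: [0.3926, -0.2904, 0.3973]
eef_rot: [0.347, 0.938, 0.0, -0.002]
contact_force: [0.7, 0.1, 0.2]
grip_width: 0.0852
grasp_force: 0.0
```

```bash
python3 k.py 22 | egrep 't |newheel|mug|tip0|old|brush|knob|new_'
python3 - <<'E'
from h import *
B=np.array([.4535,-.397]); a=np.radians(-9.3); u=np.array([np.cos(a),np.sin(a)]); v=np.array([-u[1],u[0]])
M=viewer.camera_model('wrist'); im=cv2.imread('pics/wrist22.png').astype(int); d=np.load('wrist22.npy'); C=cloud('wrist',d,M)
dark=(im.max(2)<75)
x=(C[...,:2]-B)@u; y=(C[...,:2]-B)@v
m=dark&(np.abs(x)<.16)&(np.abs(y)<.13)&(C[...,2]>.006)&(C[...,2]<.12)
n,l,stt,c=cv2.connectedComponentsWithStats(m.astype(np.uint8))
for i in range(1,n):
    if stt[i,4]>40: k=l==i; print('dark',stt[i,4],'bin xy',x[k].mean().round(3),y[k].mean().round(3),'range',x[k].min().round(3),x[k].max().round(3),y[k].min().round(3),y[k].max().round(3),'z',C[...,2][k].mean().round(3),C[...,2][k].max().round(3))
# mug interior & rim
mg=np.array([.5555,-.2185]); r=np.hypot(C[...,0]-mg[0],C[...,1]-mg[1]); k=(r<.04)&dark&(C[...,2]<.09); print('mug dark interior px',k.sum())
T=cloud('top',np.load('top22.npy')); r=np.hypot(T[...,0]-mg[0],T[...,1]-mg[1]); P=T[(r<.07)&(T[...,2]>.085)&(T[...,2]<.12)]; G=np.c_[P[:,:2]-mg,np.ones(len(P))]; print('mug rim plane',np.linalg.lstsq(G,P[:,2],rcond=None)[0])
E
```

```text
t 63.42 p [ 0.3926 -0.2904  0.3973] q [ 0.347  0.938  0.    -0.002] F [0.7 0.1 0.2] w 0.0852 g 0.0
wrist plunger_knob [([216.0, 581.0], 0.57, array([ 0.645, -0.087])), ([174.0, 297.0], 0.48, array([ 0.38 , -0.316])), ([265.0, 284.0], 0.16, array([ 0.456, -0.406]))]
wrist old0 [([207.0, 296.0], 0.6, array([ 0.437, -0.382]))]
wrist old 1253 [ 0.4265 -0.3824  0.0287] [array([ 432.1, -368.9]), array([80.1, 80.7]), np.float64(47.4)]
wrist mug [([200.0, 417.0], 0.65, array([ 0.558, -0.222]))]
wrist bin [([220.0, 298.0], 0.55, array([ 0.456, -0.396]))]
wrist tip0 [([265.0, 285.0], 0.91, array([ 0.494, -0.455])), ([171.0, 299.0], 0.74, array([ 0.39 , -0.333])), ([175.0, 302.0], 0.7, array([ 0.398, -0.334])), ([209.0, 302.0], 0.63, array([ 0.44, -0.37]))]
top newheel 371 [0.6156 0.0209 0.2107] [array([613.4,  21.4]), array([58.1, 65.2]), np.float64(82.5)]
top brush [([223.0, 220.0], 0.87, array([0.425, 0.328])), ([286.0, 208.0], 0.86, array([0.22, 0.36])), ([238.0, 171.0], 0.73, array([0.375, 0.483])), ([157.0, 314.0], 0.66, array([0.642, 0.016]))]
top brush_tip [([280.0, 240.0], 0.86, array(
[... 365 characters left out ...]
, array([0.573, 0.241]))]
top plunger_knob [([147.0, 346.0], 0.57, array([ 0.655, -0.086]))]
top mug [([188.0, 385.0], 0.55, array([ 0.544, -0.231]))]
top tip0 [([211.0, 427.0], 0.61, array([ 0.46 , -0.364])), ([158.0, 316.0], 0.59, array([0.648, 0.01 ]))]
dark 1035 bin xy -0.038 0.052 range -0.102 0.105 -0.066 0.077 z 0.046 0.083
dark 55 bin xy -0.082 0.06 range -0.092 -0.066 0.057 0.061 z 0.05 0.057
dark 755 bin xy -0.032 0.043 range -0.093 -0.004 0.004 0.065 z 0.046 0.065
dark 4111 bin xy 0.045 -0.039 range -0.095 0.105 -0.07 0.07 z 0.047 0.084
dark 213 bin xy 0.024 -0.037 range 0.011 0.059 -0.054 -0.028 z 0.023 0.033
mug dark interior px 0
mug rim plane [0.00812951 0.01671114 0.09765357]
```

Run:
```python
from h import *
C=cloud('top',np.load('top22.npy')); im=cv2.imread('pics/top22.png').astype(int)
b=np.array([.851,.525]); o=np.array([.424,.3345]); x=(C[...,:2]-o)@b; y=(C[...,:2]-o)@np.array([-b[1],b[0]])
m=(np.abs(y)<.015)&(C[...,2]>.04)&(C[...,2]<.1)
for lo in np.arange(-.1,.12,.03):
    k=m&(x>=lo)&(x<lo+.03); P=C[k]; print(round(lo,2),k.sum(),np.round([np.median(C[...,2][k]),y[k].mean()],4) if k.sum() else '')
print(x[m].min(),x[m].max())
im,d=viewer.camera('top'); print('old',[(x['centre'],round(x['conf'],2)) for x in viewer.mark_of('old0','top')]); im,d=viewer.camera('scene'); print('old',[(x['centre'],round(x['conf'],2),px2w('scene',[x['centre']],z=0)[0].round(2)) for x in viewer.mark_of('old0','scene')])
```

```text
-0.1 27 [ 0.0684 -0.0008]
-0.07 58 [ 0.0678 -0.0012]
-0.04 53 [ 0.0694 -0.0009]
-0.01 45 [ 0.0685 -0.0005]
0.02 57 [ 0.0684 -0.0014]
0.05 49 [ 0.0703 -0.0008]
0.08 47 [ 0.0707 -0.001 ]
0.11 0 
-0.09074754853792667 0.5178680234740982
old [([220.2, 428.2], 0.53)]
old [([214.7, 208.2], 0.55, array([ 0.77, -0.23,  0.  ])), ([199.2, 258.1], 0.53, array([ 0.59, -0.18,  0.  ])), ([148.5, 262.9], 0.49, array([ 0.42, -0.38,  0.  ]))]
```

The brush lies level in both slots and everything else is in place, so I'm handing in.

```bash
python3 -c "
from rig import ticket
print(ticket.finish_job())"
```

```text
the job is handed in; nothing more can be done
None
```

The job is handed in after about 64 s of robot time, with no verdict returned; my last camera checks showed all parts of the task done: head locked a quarter turn on, new heel about 1 mm off centre, brush level in its rest, mug empty and upright, and the one old heel and four tips in the bin.

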